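Carry an empty jar on an open tray to the scale

TASK

A clean empty jar lies on its side, free to roll, against the stop at one end of a carrying tray and is to be weighed. Without touching the jar, take the tray by its upright handle, lift it about 15 cm above the counter and, by tilting it a little, roll the jar to the middle, over the strip between the two marks on the crest, and keep it there, the tray held up, for a good 4 seconds; then carry the tray to the scale and set it down gently, centred on the pan and lengthwise along it, the jar still at rest in the middle, and let go. The jar must never roll off the tray, and the other goods on the counter stay where they are.

Things in the scene. Friction and masses are not known exactly. Their poses are not given: they have to be found in the camera images.
- tray: white plastic draining tray, 134 mm (x) by 360 mm (y, its long axis), nominal 0.35 kg without the jar. Origin: centre of the flat underside; z up. A rail 5 mm thick runs along each long side, 36 mm high above the underside (inner faces at x = -62 and +62 mm). The +y end (at 180 mm) has a low stop, 8 mm thick and 18 mm high; the -y end (at -180 mm) is open.
- tray_mid (a point): crest of the tray's floor at its centre, on the upper face, 16 mm above the underside; axes of the tray. The floor is gently crowned along y with a radius of 2 m (height 16 mm - y2 / 4 m: slope y / 2 m, falling to both ends), straight along x. Two thin dark lines across the floor at y = -20 and +20 mm mark the middle.
- tray_grip (a point): axis of the tray's handle, 125 mm above the underside, tray x = -74, y = 0 mm; axes of the tray. The handle is an upright square wooden post outside the -x rail (towards the robot), 22 by 22 mm, sides parallel to x and y, from 30 to 150 mm above the underside, on a 14 by 60 mm foot. Take it from above, fingers closing along tray y.
- jar_mid (a point): centre of the jar: round glass jar with steel lid and pale label, closed, radius 42 mm, 110 mm long, nominal 0.26 kg (varies 25 per cent). It lies across the tray, along tray x, and rolls along tray y; at first it rests against the +y stop, its centre at y = 148 mm. On the crest its centre is 58 mm above the tray's underside. This frame turns as it rolls.
- jar: the same jar; origin on its side, 42 mm from its axis, so it goes round as it rolls. Rolls without slipping, with the inertia of a solid cylinder: acceleration 2/3 g times the slope under it (tray tilt plus floor slope). Rolling resistance about 1 per cent of its weight: on a level tray it can rest within some 15 mm of the crest; farther out it runs away.
- scale_pan (a point): centre of the upper face of the scale's flat steel pan, 75 mm above the counter; the pan is 220 mm (x) by 340 mm (y, its long axis), fixed and rigid, without a rim. Axes of the scale; the -x side faces the robot.
- scale: grey counter scale, fixed to the counter: 260 by 270 mm body under the pan and, on the -x side, a console with display and keys, 250 mm wide, 58 mm high, reaching to x = -185 mm; origin on the counter under the pan's centre, y along the pan's length
- olive_jar: bystander: round green jar of olives, 68 mm across, 85 mm high, standing between tray and scale; origin under its centre
- paste_jar: bystander: brown jar, 60 mm across, 70 mm high, near the robot; origin under its centre
- tin: bystander: tin, 84 mm across, 110 mm high; origin under its centre
- cheese: bystander: flat round cheese, 120 mm across, 45 mm high; origin under its centre
Things that resemble listed ones, but are neither listed nor needed, are in the scene too. What is shaped like the jar but blue or turquoise is not meant.

How it is judged (in metres and radians):
On the way, in this order (a step that is already met when the one before it is completed fails the run):
1. the tray is held up, its underside more than 100 mm above the counter, with the jar's centre within 25 mm of the tray's middle for 3 s (height (world z) of tray above 0.1 m and y of jar_mid in the frame of tray between -0.025 and 0.025 m), for 3 s.
2. the tray stands on the scale's pan (contact force between tray and scale above 1.5 N and distance between tray_mid and scale_pan below 0.035 m and angle between the y axis of tray and the y axis of scale, either way round below 0.25 rad and angle between tray's own z axis and vertical below 0.06 rad), for 0.2 s.
At the end, for the whole second after the job is handed in: The tray stands level on the pan, released, its middle within 35 mm of the pan's centre and its long axis within 0.25 rad of the pan's, with the jar at rest on it, its centre within 30 mm of the tray's middle (all of step 2 and y of jar_mid in the frame of tray between -0.03 and 0.03 m and z of jar_mid in the frame of tray between 0.05 and 0.066 m and linear speed of jar below 0.03 m/s and linear speed of tray below 0.02 m/s); the robot touches nothing.
It fails at once if the jar rolls off the tray (z of jar_mid in the frame of tray below 0.03 m or y of jar_mid in the frame of tray above 0.185 m or y of jar_mid in the frame of tray below -0.185 m).
It fails at once if the robot touches the jar (contact force between jar and the arm above 0.3 N).
It fails at once if the robot's fingers touch the jar (contact force between jar and the fingers above 0.3 N).
It fails at once if the tray is slammed down on the scale (contact force between tray and scale above 40 N).
It fails at once if another thing on the counter is moved by more than 30 mm (distance of any of olive_jar, paste_jar, tin, cheese from where it was at the start of the episode above 0.03 m).
It also fails if it takes over 64 s, if anything falls off the work surface, if the arm or the gripper's body presses on something with over 40 N, if the wrist force passes 120 N, or if a joint passes its speed limit or range.

ROBOT

A 6-joint arm with a two-finger parallel gripper is mounted at the origin on the work surface. World frame = base frame: x ahead of the robot, y to its left, z up, the work surface at z = 0. Lengths are in mm, angles in rad, forces in N, time in s.
With the tool pointing down it reaches from about 275 to 750 mm from the base axis. Payload 10.2 kg.
Tool frame: the origin (TCP) lies at the very end of the fingers, on their centre line; the grasp point (between the pads) lies 19 mm behind it; x points along the fingers, y is the direction in which the jaws open and shut, and the axes are right-handed (so a half turn about x gives the same grasp; the last joint's range is limited). The gripper opens to 85 mm and grips with 20 to 120 N. Pads are 22 mm wide; open, the fingers measure 114 mm over their backs; the gripper's body (76 mm by 85 mm) begins 54 mm behind the grasp point. The pads swing forward as they close: fully open they stand 13 mm farther back than shut.
Start: joints at [1.091, 0.313, 1.498, -0, 1.331, -0.223], TCP at [133.356, 507.787, 231.294] pointing down, gripper open.
Joint ranges: [-2.94, 2.94], [-0.97, 2.17], [0.19, 2.56], [-1.23, 4.37], [0.02, 3.11], [-2.88, 2.88]. Speed limits (rad/s): [2.39, 2.39, 3.01, 3.14, 3.14, 3.14].

INTERFACE

Orientations are given as a unit quaternion [w, x, y, z].
In Python, from rig import ctrl, viewer, finish_job gives the robot as it stands.
- The arm moves only by the tool carry_out, never from a script. Its argument "targets" is a list of rows, each an object of numbers: "x", "y", "z": the shift along the world's x, y, z in m; "ax", "ay", "az": the turn, a rotation vector about the world's x, y, z in rad; "hand": the opening, from -1 (shut) to 1 (fully open). A call has 1 to 5 rows; each row is the pose to reach, as a shift and turn from the pose commanded when the call began; what a row does not reach only later rows make up. A row lasts 1/8 s, in which the tool goes at most 62.5 mm and 10.7 degrees, less where a joint would pass 70% of its speed; a pose out of reach is approached as far as the arm can. A call with a gripper value outside its range is refused whole. The fingers move at their own pace and stop on an object; "grip_force" is the grip in N (left out, the last holds). Time passes only in rows, so rows that repeat a pose let the fingers close. It gives the time, the measured TCP pose, the force and the opening at its end, in the units of the state.
- ctrl.sense(): the state, without advancing time (a new reading comes with each control period).
- viewer.capture(name): name is "scene" or "top" or "wrist"; returns the picture (400x640x3 uint8, blue, green, red); there is no depth.
- viewer.camera_info(name): a dict with "fx", "fy", "cx", "cy" (pixels), "k1" (the pictures are not rectified: a ray, as slopes to the right and down, at radius r is drawn at 1 + k1 r^2 times it, then the intrinsics apply), "R" (3x3) and "t" (3): a world point X has camera coordinates R X + t. Camera axes: x right, y down, z forward; pixel columns grow to the right and rows downward; lengths in mm; the calibration is good to about 2 mm. A picture is of the moment at which its call begins: read the wrist's pose just before it. camera_info takes no time and is no camera call; for the wrist camera it gives the pose at the moment of the call.
- finish_job(): hands the job in, once; it reports no verdict.
The state is a dict: "time_s": time; "joints": joint angles; "dq": joint speeds; "tau": joint torques, N m; "eef_pos": TCP position; "ee_rot": TCP orientation; "force": force on the tool from outside, world axes, zero at the start; "wrist_torque": the same for the moment, N m; "grip_width": opening from 0.0 (shut) to 1.0 (fully open).
Only numpy, scipy, OpenCV 4.12 (cv2) and the standard library are available. Lean on these libraries where they do the work, as an engineer would, in place of code of your own. Each camera call takes 0.05 s, during which the arm holds its last target. There are 200 camera calls.

## Working session

There is one attempt and no reset: what is moved stays moved. The work goes in short steps, Python scripts to look and compute and a tool call to move; the robot and the scene stay as the last step left them, time stands still between calls to the robot, and variables do not carry over. Pictures are saved under pics/ and viewed, about 8 in all and at most 12, crops included, and the job is handed in when it is done.

Besides the shell and the picture viewer there is one more tool, called after ">>>" as name(argument=value, ...) on one line, values as JSON. carry_out: Moves the arm, as the interface text tells. Its arguments: {"type":"object","properties":{"targets":{"type":"array"},"grip_force":{"type":"number"}},"required":["targets"]}

```bash
ls; mkdir -p pics; cat > h.py <<'E'
import numpy as np, cv2
from rig import ctrl, viewer, finish_job
def ray(ci,u,v):
    x=(u-ci['cx'])/ci['fx'];y=(v-ci['cy'])/ci['fy']
    k=ci['k1'];a,b=x,y
    for _ in range(20):
        r2=a*a+b*b;a,b=x/(1+k*r2),y/(1+k*r2)
    R=np.array(ci['R']);t=np.array(ci['t'])
    d=R.T@np.array([a,b,1.]);return -R.T@t,d
def onz(ci,u,v,z):
    c,d=ray(ci,u,v);return c+d*(z-c[2])/d[2]
def proj(ci,X):
    p=np.array(ci['R'])@np.array(X,float)+np.array(ci['t']);a,b=p[0]/p[2],p[1]/p[2]
    f=1+ci['k1']*(a*a+b*b);return np.array([ci['fx']*a*f+ci['cx'],ci['fy']*b*f+ci['cy']])
E
python3 - <<'E'
from h import *
for n in("top","scene"):
    im=viewer.capture(n);cv2.imwrite(f'pics/{n}0.png',im)
    ci=viewer.camera_info(n);c,d=ray(ci,ci['cx'],ci['cy']);print(n,c.round(),d.round(2),ci['fx'],ci['k1'])
print(ctrl.sense())
E
```

```text
pics
top [ 344.   54. 1899.] [ 0.08  0.01 -1.  ] 497.3664922689231 -0.013686228183761782
scene [1785. -790. 1318.] [-0.66  0.42 -0.62] 518.1066040900895 -0.13941329212205741
{'time_s': 0.1, 'joints': array([ 1.09056013e+00,  3.13395524e-01,  1.49834422e+00,  4.89380955e-07,
        1.33099554e+00, -2.23368926e-01]), 'dq': array([-0.00082275,  0.00065513, -0.00198159, -0.00149494, -0.00070825,
       -0.00152604]), 'tau': array([ 2.80106658e-03, -4.12905407e+01, -2.60143894e+01, -1.72844530e-04,
        3.01279761e-03,  2.36468014e-05]), 'eef_pos': array([133.26779522, 507.57400656, 230.79790544]), 'ee_rot': array([ 0.70114338,  0.09018768,  0.70142211, -0.09094603]), 'force': array([-0.07014894,  0.27186144, -0.66939226]), 'wrist_torque': array([ 0.0596463 , -0.01074391,  0.00348024]), 'grip_width': 0.9987267904004588}
```

View pics/top0.png

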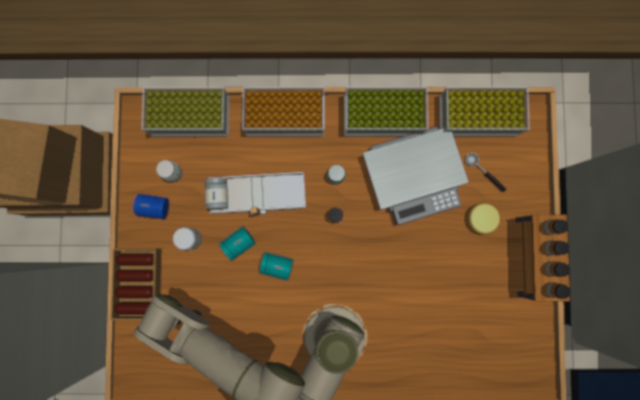

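View pics/scene0.png

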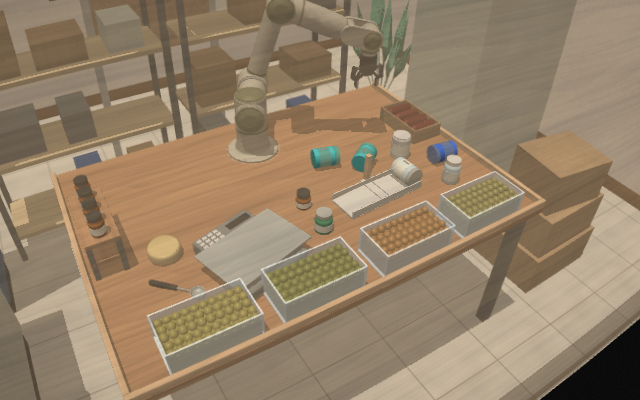

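Top view: the tray is at (255,193) with the pale jar on it at (216,193), against the left (+y) stop, and the handle is at (253,210). The scale pan is at (415,168), olive jar (336,174), paste jar (334,215), and cheese (484,219). Lookalikes are blue (151,206), turquoise (237,243) and (277,265), and upright pale jars (168,171) and (186,238). The one lying in the tray matches the description.

```bash
python3 - <<'E'
from h import *
im=cv2.imread('pics/top0.png')
a=cv2.resize(im[165:225,195:315],None,fx=5,fy=5,interpolation=cv2.INTER_CUBIC)
b=cv2.resize(im[120:230,350:480],None,fx=4.6,fy=4.6,interpolation=cv2.INTER_CUBIC)
cv2.imwrite('pics/crop1.png',np.vstack([a,np.zeros((10,600,3),np.uint8)])) 
ci=viewer.camera_info("top")
hsv=cv2.cvtColor(im,cv2.COLOR_BGR2HSV)
def rect(m,name,z,x0,y0,x1,y1):
    k=np.zeros_like(m);k[y0:y1,x0:x1]=m[y0:y1,x0:x1]
    k=cv2.morphologyEx(k,cv2.MORPH_CLOSE,np.ones((5,5)))
    c=max(cv2.findContours(k,cv2.RETR_EXTERNAL,cv2.CHAIN_APPROX_NONE)[0],key=cv2.contourArea)
    P=np.array([onz(ci,*p[0],z)[:2] for p in c],np.float32)
    r=cv2.minAreaRect(P);print(name,cv2.minAreaRect(c),'world',r)
    return k
m=((hsv[...,1]<70)&(hsv[...,2]>110)).astype(np.uint8)*255
k1=rect(m,'tray',36,198,165,312,225)
k2=rect(m,'pan',75,355,125,472,215)
for k in(k1,k2):
    cs=cv2.findContours(k,cv2.RETR_EXTERNAL,cv2.CHAIN_APPROX_NONE)[0];cv2.drawContours(im,cs,-1,(0,0,255),1)
cv2.imwrite('pics/crop1.png',np.vstack([cv2.resize(im[165:225,195:315],None,fx=5,fy=5,interpolation=0)[:, :600],cv2.resize(im[125:215,355:475],None,fx=5,fy=5,interpolation=0)[:300]]))
for n,u,v,z in[('post',253,210,150),('olive',336,174,85),('paste',334.5,215,70),('cheese',484,219,45),('turq',237,243,60),('jar',216,193,58),('pale',186,238,90),('turq2',277,265,60)]: print(n,onz(ci,u,v,z).round())
E
```

```text
tray ((254.8022918701172, 194.01795959472656), (39.121849060058594, 100.02349090576172), 86.5526123046875) world ((533.804443359375, 300.2642822265625), (148.2324981689453, 377.06219482421875), 3.391841173171997)
pan ((413.0, 169.5), (89.0, 116.0), 90.0) world ((621.3379516601562, -291.7499694824219), (431.6859130859375, 331.9444274902344), 89.95832824707031)
post [465. 291. 150.]
olive [602.  -4.  85.]
paste [452.   1.  70.]
cheese [ 438. -557.   45.]
turq [349. 361.  60.]
jar [535. 442.  58.]
pale [367. 542.  90.]
turq2 [269. 213.  60.]
```

View pics/crop1.png

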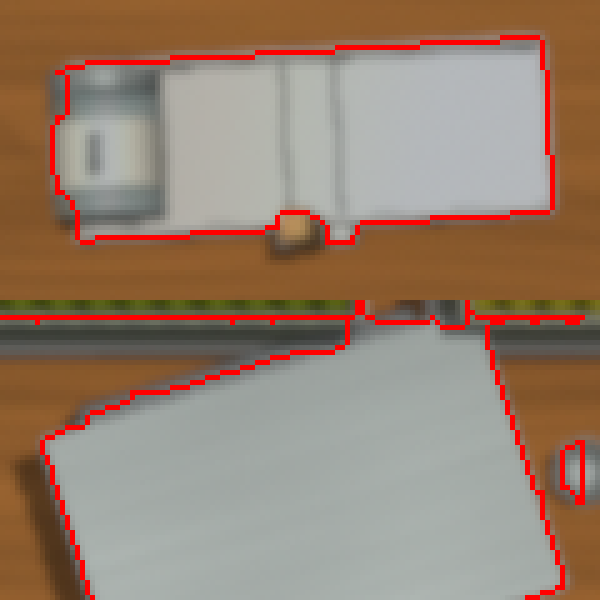

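```bash
cat >> h.py <<'E'
from scipy.spatial.transform import Rotation as Ro
def tool():
    s=ctrl.sense();q=np.array(s['ee_rot']);return s,Ro.from_quat(np.r_[q[1:],q[0]]).as_matrix()
E
python3 - <<'E'
from h import *
im=cv2.imread('pics/top0.png');ci=viewer.camera_info("top")
hsv=cv2.cvtColor(im,cv2.COLOR_BGR2HSV)
m=((hsv[...,1]<70)&(hsv[...,2]>110)).astype(np.uint8)
def W(u,v,z): return onz(ci,u,v,z)[:2]
def edge(rows,cols,z,vert):
    # strongest gradient along each scan
    g=cv2.GaussianBlur(im,(3,3),0).astype(float)
    P=[]
    if vert:
        for r in rows:
            s=np.linalg.norm(np.diff(g[r,cols[0]:cols[1]],axis=0),axis=1);c=cols[0]+s.argmax()+.5;P.append((c,r))
    else:
        for c in cols:
            s=np.linalg.norm(np.diff(g[rows[0]:rows[1],c],axis=0),axis=1);r=rows[0]+s.argmax()+.5;P.append((c,r))
    return np.array([W(*p,z) for p in P])
def line(P):
    vx,vy,x,y=cv2.fitLine(P.astype(np.float32),cv2.DIST_HUBER,0,.01,.01).ravel();d=np.array([vx,vy]);d*=np.sign(d[1]) if abs(vy)>abs(vx) else np.sign(d[0])
    res=np.abs((P-[x,y])@[-vy,vx]);return np.array([x,y]),d,np.median(res)
# pan left/right sloping edges: use mask limits per row
def mask_lr(r,a,b): 
    k=np.flatnonzero(m[r,a:b])+a; return k[0]-.5,k[-1]+.5
L=[];Rr=[]
for r in range(158,190,2):
    a,b=mask_lr(r,350,480 if r>172 else 466);L.append((a,r));Rr.append((b,r))
L=np.array([W(*p,75) for p in L]);Rr=np.array([W(*p,75) for p in Rr if True])
Rr=[]
for r in range(138,178,2):
    c=420
    while m[r,c]: c+=1
    Rr.append(W(c-.5,r,75))
Rr=np.array(Rr)
T=[]
for c in range(372,418,2):
    r=170
    while m[r,c]: r-=1
    T.append(W(c,r+.5,75))
B=[]
for c in range(400,460,3):
    r=170
    while m[r,c]: r+=1
    B.append(W(c,r-.5,75))
for n,P in(('L',L),('R',Rr),('T',np.array(T)),('B',np.array(B))):
    p,d,e=line(P);print('pan',n,p.round(1),d.round(3),e.round(1), 'yaw',(np.degrees(np.arctan2(-d[0],d[1])) if n in'TB' else np.degrees(np.arctan2(d[1],d[0]))).round(1))
    globals()[n+'l']=(p,d)
def X(a,b):
    t=np.linalg.solve(np.c_[a[1],-b[1]],b[0]-a[0]);return a[0]+t[0]*a[1]
C=[X(Ll,Tl),X(Tl,Rl),X(Rl,Bl),X(Bl,Ll)];print(np.round(C,1),np.mean(C,0))
print('sides',[np.linalg.norm(C[i]-C[(i+1)%4]).round() for i in range(4)])
# tray corners right end and lines
for n,(u,v) in dict(ur=(303.6,172.6),lr=(305.4,207.4),l1t=(251.4,177),l1b=(252.8,205),l2t=(262,176),l2b=(263,206)).items(): print(n,W(u,v,36 if n in('ur','lr') else 16).round(1))
s,Rm=tool();print(Rm.round(3));
cw=viewer.camera_info('wrist');c,d=ray(cw,cw['cx'],cw['cy']);print('wrist',c.round(),d.round(2),cw['fx'],s['eef_pos'])
E
```

```text
pan L [ 618.5 -122.3] [0.957 0.29 ] 0.9 yaw 16.8
pan R [ 665.4 -465.3] [0.956 0.294] 1.2 yaw 17.1
pan T [ 730.  -224.3] [-0.286  0.958] 0.9 yaw 16.6
pan B [ 479.1 -351.8] [0.002 1.   ] 9.1 yaw -0.1
[[ 692.9  -99.8]
 [ 790.5 -426.8]
 [ 478.7 -522.7]
 [ 479.5 -164.4]] [ 610.3738 -303.4347]
sides [np.float32(341.0), np.float32(326.0), np.float32(358.0), np.float32(223.0)]
ur [614.7 116.4]
lr [482.9 109.4]
l1t [600.9 316.4]
l1b [493.6 310. ]
l2t [604.7 275.9]
l2b [489.8 271.2]
[[-0.001  0.254  0.967]
 [-0.001  0.967 -0.254]
 [-1.    -0.001 -0.   ]]
wrist [ 68. 524. 375.] [ 0.26 -0.07 -0.96] 347.51991809001373 [133.26779522 507.57400656 230.79790544]
```

>>> carry_out(targets=[{"x":0.05,"y":-0.035,"az":0.06},{"x":0.1,"y":-0.07,"az":0.12},{"x":0.15,"y":-0.105,"az":0.18},{"x":0.2,"y":-0.14,"az":0.24},{"x":0.25,"y":-0.17,"az":0.312}], grip_force=120)

```text
invalid input at $.targets[0]: expected keys x, y, z, ax, ay, az, hand
```

>>> carry_out(targets=[{"x":0.04,"y":-0.025},{"x":0.07,"y":-0.04},{"x":0.083,"y":-0.048},{"x":0.083,"y":-0.048}])

```text
invalid input at $.targets[0]: expected keys x, y, z, ax, ay, az, hand
```

```bash
python3 - <<'E'
from h import *
s,R=tool();print(s['time_s'],s['eef_pos'],R.round(3)[:,1])
im=viewer.capture('wrist');ci=viewer.camera_info('wrist')
print(proj(ci,[466,290,150]),proj(ci,[541,293,16]),proj(ci,[533,441,50]))
cv2.imwrite('pics/w1.png',im)
E
```

```text
0.1 [133.26779522 507.57400656 230.79790544] [ 0.254  0.967 -0.001]
[202.17150367 543.97786092] [249.06091371 472.77390704] [347.83727082 475.40854249]
```

View pics/w1.png

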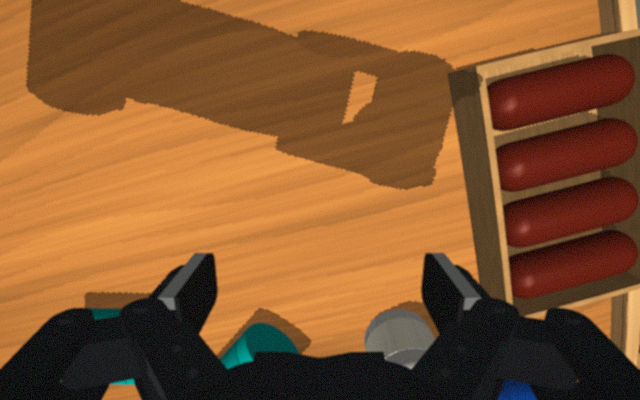

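>>> carry_out(targets=[{"x":0.02,"y":-0.014,"z":0,"ax":0,"ay":0,"az":-0.185,"hand":1},{"x":0.05,"y":-0.034,"z":0,"ax":0,"ay":0,"az":-0.37,"hand":1},{"x":0.08,"y":-0.054,"z":0,"ax":0,"ay":0,"az":-0.555,"hand":1},{"x":0.11,"y":-0.074,"z":0,"ax":0,"ay":0,"az":-0.74,"hand":1},{"x":0.14,"y":-0.094,"z":0,"ax":0,"ay":0,"az":-0.925,"hand":1}], grip_force=120)

```text
time_s: 0.78
eef_pos: [274.2, 413.0, 231.1]
ee_rot: [0.586, 0.396, 0.586, -0.396]
force: [0.1, 0.0, 0.2]
grip_width: 0.999
```

>>> carry_out(targets=[{"x":0.03,"y":-0.02,"z":0,"ax":0,"ay":0,"az":-0.185,"hand":1},{"x":0.06,"y":-0.04,"z":0,"ax":0,"ay":0,"az":-0.37,"hand":1},{"x":0.09,"y":-0.06,"z":0,"ax":0,"ay":0,"az":-0.555,"hand":1},{"x":0.115,"y":-0.074,"z":0,"ax":0,"ay":0,"az":-0.74,"hand":1},{"x":0.14,"y":-0.09,"z":0,"ax":0,"ay":0,"az":-0.925,"hand":1}])

```text
time_s: 1.4
eef_pos: [414.1, 323.2, 231.1]
ee_rot: [-0.348, -0.615, -0.348, 0.616]
force: [0.1, -0.8, -0.4]
grip_width: 0.999
```

>>> carry_out(targets=[{"x":0.02,"y":-0.013,"z":0,"ax":0,"ay":0,"az":-0.185,"hand":1},{"x":0.037,"y":-0.024,"z":0,"ax":0,"ay":0,"az":-0.37,"hand":1},{"x":0.05,"y":-0.033,"z":0,"ax":0,"ay":0,"az":-0.555,"hand":1},{"x":0.053,"y":-0.034,"z":0,"ax":0,"ay":0,"az":-0.74,"hand":1},{"x":0.053,"y":-0.034,"z":0,"ax":0,"ay":0,"az":-0.925,"hand":1}])

```text
time_s: 2.02
eef_pos: [466.5, 289.5, 230.9]
ee_rot: [-0.037, -0.706, -0.036, 0.706]
force: [0.3, -0.5, 0.1]
grip_width: 1.004
```

>>> carry_out(targets=[{"x":0,"y":0,"z":0,"ax":0,"ay":0,"az":-0.055,"hand":1},{"x":0,"y":0,"z":0,"ax":0,"ay":0,"az":-0.055,"hand":1}])

```text
time_s: 2.28
eef_pos: [466.3, 289.7, 231.0]
ee_rot: [-0.02, -0.707, -0.02, 0.707]
force: [0.6, -0.4, 0.2]
grip_width: 0.998
```

```bash
python3 - <<'E'
from h import *
s,R=tool();print(s['time_s'],s['eef_pos'],R.round(3)[:,1],s['joints'].round(2))
im=viewer.capture('wrist');ci=viewer.camera_info('wrist')
print(proj(ci,[466,290,150]),proj(ci,[541,293,16]),proj(ci,[533,441,50]))
cv2.imwrite('pics/w2.png',im)
E
```

```text
2.275 [466.27081341 289.73294128 231.03037234] [ 0.055 -0.998  0.   ] [ 0.34  0.37  1.42 -0.    1.35  1.86]
[316.80723965 207.34536428] [318.67014396  96.43871445] [156.96790951  97.02621778]
```

View pics/w2.png

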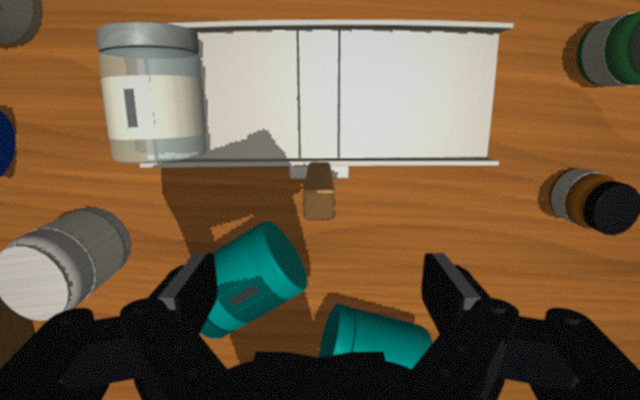

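The wrist view shows the tray from above: the pale jar at (150,95) against the left stop, the mark lines at columns 299 and 338, and the post top at (319,207). That confirms the jar choice. Next I'll measure the post and yaw.

```bash
python3 - <<'E'
from h import *
im=cv2.imread('pics/w2.png');ci=viewer.camera_info('wrist')
print('post',onz(ci,319.5,207,150).round(1))
for u,v in((298,30),(300,158),(338,30),(339,158)): print('mark',onz(ci,u,v,15.8).round(1))
for u,v in((513,25),(498,163),(142,165),(176,25)): print('rail',onz(ci,u,v,36).round(1))
print(proj(ci,[466.3,289.7,231]))
cv2.imwrite('pics/post.png',cv2.resize(im[150:230,270:370],None,fx=6,fy=6,interpolation=cv2.INTER_CUBIC))
E
```

```text
post [466.3 288.2 150. ]
mark [602.1 316.3  15.8]
mark [478.1 308.9  15.8]
mark [604.2 277.9  15.8]
mark [480.4 268.5  15.8]
rail [617.4 117.2  36. ]
rail [488.1 109.7  36. ]
rail [466.1 466.6  36. ]
rail [598.2 426.9  36. ]
[316.48871984 258.33820917]
```

View pics/post.png

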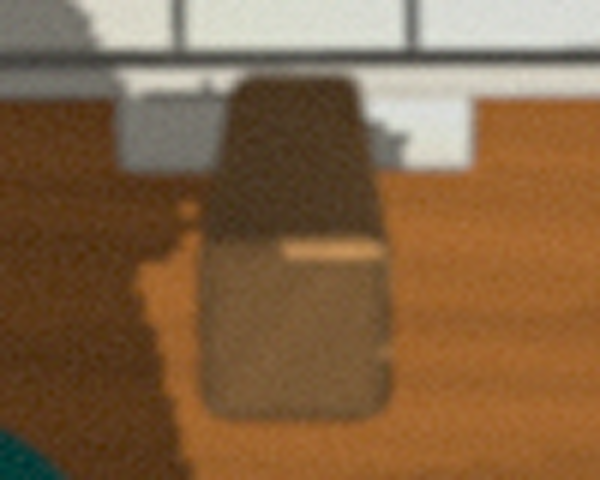

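>>> carry_out(targets=[{"x":0.0012,"y":-0.0014,"z":-0.04,"ax":0,"ay":0,"az":0.007,"hand":1},{"x":0.0012,"y":-0.0014,"z":-0.08,"ax":0,"ay":0,"az":0.007,"hand":1},{"x":0.0012,"y":-0.0014,"z":-0.11,"ax":0,"ay":0,"az":0.007,"hand":1},{"x":0.0012,"y":-0.0014,"z":-0.125,"ax":0,"ay":0,"az":0.007,"hand":1},{"x":0.0012,"y":-0.0014,"z":-0.125,"ax":0,"ay":0,"az":0.007,"hand":0.6}], grip_force=120)

```text
time_s: 2.95
eef_pos: [467.4, 288.3, 106.0]
ee_rot: [-0.022, -0.706, -0.022, 0.707]
force: [-0.3, 0.2, -0.0]
grip_width: 0.814
```

>>> carry_out(targets=[{"x":0,"y":0,"z":0,"ax":0,"ay":0,"az":0,"hand":0.2},{"x":0,"y":0,"z":0,"ax":0,"ay":0,"az":0,"hand":-0.2},{"x":0,"y":0,"z":0,"ax":0,"ay":0,"az":0,"hand":-0.5},{"x":0,"y":0,"z":0,"ax":0,"ay":0,"az":0,"hand":-1},{"x":0,"y":0,"z":0,"ax":0,"ay":0,"az":0,"hand":-1}])

```text
time_s: 3.58
eef_pos: [467.9, 288.7, 107.3]
ee_rot: [0.022, 0.707, 0.022, -0.706]
force: [-1.5, -0.2, 5.8]
grip_width: 0.241
```

>>> carry_out(targets=[{"x":0,"y":0,"z":0,"ax":0,"ay":0,"az":0,"hand":-1},{"x":0,"y":0,"z":0,"ax":0,"ay":0,"az":0,"hand":-1},{"x":0,"y":0,"z":0,"ax":0,"ay":0,"az":0,"hand":-1},{"x":0,"y":0,"z":0,"ax":0,"ay":0,"az":0,"hand":-1}])

```text
time_s: 4.08
eef_pos: [467.9, 288.7, 107.3]
ee_rot: [0.022, 0.707, 0.022, -0.706]
force: [-2.2, 0.6, 6.0]
grip_width: 0.247
```

>>> carry_out(targets=[{"x":0,"y":0,"z":0.005,"ax":0,"ay":0,"az":0,"hand":-1},{"x":0,"y":0,"z":0.015,"ax":0,"ay":0,"az":0,"hand":-1},{"x":0,"y":0,"z":0.03,"ax":0,"ay":0,"az":0,"hand":-1},{"x":0,"y":0,"z":0.05,"ax":0,"ay":0,"az":0,"hand":-1},{"x":0,"y":0,"z":0.07,"ax":0,"ay":0,"az":0,"hand":-1}])

```text
time_s: 4.7
eef_pos: [467.5, 288.3, 177.7]
ee_rot: [0.022, 0.707, 0.022, -0.707]
force: [-0.4, -0.1, -5.3]
grip_width: 0.241
```

>>> carry_out(targets=[{"x":0,"y":0,"z":0.02,"ax":0,"ay":0,"az":0,"hand":-1},{"x":0,"y":0,"z":0.04,"ax":0,"ay":0,"az":0,"hand":-1},{"x":0,"y":0,"z":0.06,"ax":0,"ay":0,"az":0,"hand":-1},{"x":0,"y":0,"z":0.072,"ax":0,"ay":0,"az":0,"hand":-1},{"x":0,"y":0,"z":0.08,"ax":0,"ay":0,"az":0,"hand":-1}])

```text
time_s: 5.32
eef_pos: [467.5, 288.3, 256.9]
ee_rot: [0.022, 0.707, 0.022, -0.707]
force: [0.5, 0.2, -5.5]
grip_width: 0.243
```

>>> carry_out(targets=[{"x":0,"y":0,"z":0,"ax":0,"ay":0,"az":0,"hand":-1},{"x":0,"y":0,"z":0,"ax":0,"ay":0,"az":0,"hand":-1}])

```text
time_s: 5.58
eef_pos: [467.3, 288.3, 255.6]
ee_rot: [-0.022, -0.706, -0.022, 0.707]
force: [0.1, 0.2, -6.6]
grip_width: 0.239
```

```bash
python3 - <<'E'
from h import *
s,R=tool();print(s['time_s'],s['eef_pos'],R.round(4),s['force'],s['wrist_torque'])
im=viewer.capture('wrist');sc=viewer.capture('scene')
cv2.imwrite('pics/w3.png',im);cv2.imwrite('pics/s3.png',sc)
cv2.imwrite('pics/c3.png',np.vstack([im,cv2.resize(sc[80:280,200:520],(640,400))])[:,:][::1])
a=cv2.imread('pics/c3.png');cv2.imwrite('pics/c3.png',cv2.resize(a,None,fx=.75,fy=.75,interpolation=cv2.INTER_AREA))
E
```

```text
5.575 [467.31089739 288.28309432 255.6038325 ] [[-1.300e-03  6.180e-02 -9.981e-01]
 [-5.000e-04 -9.981e-01 -6.180e-02]
 [-1.000e+00  4.000e-04  1.300e-03]] [ 0.11514125  0.21064679 -6.63996725] [-0.4155964   0.35331579 -0.01193321]
```

View pics/c3.png

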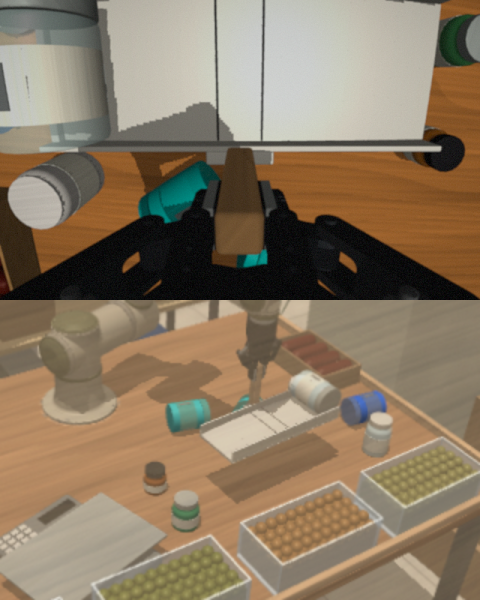

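The tray is lifted level, with the jar still at the left stop. Both marks are visible, at columns 291 and 351 in full resolution. Next I'll build a jar-position measure.

```bash
python3 - <<'E'
from h import *
im=cv2.imread('pics/w3.png');hsv=cv2.cvtColor(im,cv2.COLOR_BGR2HSV)
for v in (80,110,140,170,180):
    print(v,[(u,*map(int,im[v,u])) for u in range(100,180,6)])
for v in(110,): print([(u,*map(int,im[v,u])) for u in list(range(0,100,12))+list(range(180,600,25))])
ci=viewer.camera_info('wrist')
s,R=tool();
T=np.c_[-R[:,2],-R[:,1],-R[:,0]]; T[:,0]*=1
print(T.round(3))
o=s['eef_pos']+T@[74,0,-107.3]
f=lambda p:proj(ci,o+T@np.array(p,float)).round(1)
print('marks',f([0,20,16]),f([0,-20,16]),'jar',f([0,148,100]),f([0,106,58]), f([0,106,40]))
E
```

```text
80 [(100, 128, 140, 143), (106, 122, 137, 141), (112, 110, 121, 123), (118, 103, 116, 120), (124, 90, 100, 100), (130, 74, 81, 82), (136, 61, 73, 72), (142, 96, 103, 106), (148, 154, 166, 168), (154, 171, 185, 188), (160, 170, 183, 190), (166, 169, 183, 189), (172, 168, 184, 191), (178, 172, 184, 192)]
110 [(100, 141, 159, 163), (106, 130, 144, 149), (112, 119, 132, 137), (118, 99, 111, 116), (124, 95, 104, 107), (130, 82, 92, 93), (136, 64, 76, 74), (142, 101, 110, 110), (148, 97, 101, 106), (154, 175, 188, 190), (160, 174, 189, 192), (166, 174, 189, 192), (172, 173, 188, 191), (178, 175, 188, 191)]
140 [(100, 151, 166, 171), (106, 139, 155, 158), (112, 130, 144, 148), (118, 119, 132, 134), (124, 106, 117, 122), (130, 85, 103, 104), (136, 80, 86, 92), (142, 66, 75, 75), (148, 96, 106, 106), (154, 101, 109, 110), (160, 175, 191, 194), (166, 178, 191, 196), (172, 176, 190, 193), (178, 178, 190, 194)]
170 [(100, 122, 129, 121), (106, 121, 128, 121), (112, 112, 115, 110), (118, 105, 114, 103), (124, 98, 107, 99), (130, 94, 99, 96), (136, 86, 89, 86), (142, 81, 87, 83), (148, 101, 107, 1
[... 424 characters left out ...]
8, 83), (12, 187, 194, 191), (24, 188, 198, 194), (36, 137, 144, 143), (48, 184, 200, 200), (60, 175, 196, 199), (72, 162, 180, 187), (84, 153, 168, 175), (96, 150, 164, 167), (180, 178, 188, 195), (205, 174, 192, 195), (230, 182, 195, 202), (255, 187, 200, 205), (280, 193, 207, 206), (305, 202, 208, 211), (330, 205, 206, 207), (355, 205, 206, 204), (380, 205, 211, 208), (405, 206, 203, 205), (430, 202, 211, 208), (455, 192, 205, 203), (480, 185, 198, 204), (505, 180, 193, 197), (530, 174, 186, 188), (555, 170, 182, 188), (580, 41, 88, 134)]
[[ 0.998 -0.062  0.001]
 [ 0.062  0.998  0.   ]
 [-0.001 -0.     1.   ]]
marks [286.5  93.8] [347.8  93.7] jar [-10.3  96.5] [123.5  94.1] [139.5  94.7]
```

```bash
cat >> h.py <<'E'
from scipy.optimize import brentq
def trayframe(s,R):
    T=np.c_[-R[:,2],-R[:,1],-R[:,0]];return T,s['eef_pos']+T@[74,0,-107.3]
DU=3.8   # observed - predicted mark column
def jar_y(im,ci,T,o,v=110,side='r',u=None):
    c,d=ray(ci,u-DU,v);c=T.T@(c-o);d=T.T@d;c,d=c[1:],d[1:]/np.linalg.norm(d[1:])
    n=np.array([-d[1],d[0]]);n=n*np.sign(n[0])  # towards +y
    sg=1 if side=='r' else -1
    return brentq(lambda y:sg*(np.array([y,58-y*y/4000])-c)@n-42,-200,200)
def runs(im,v=110,h=15,thr=90,w=6):
    g=cv2.cvtColor(im,cv2.COLOR_BGR2GRAY)[v-h:v+h].astype(float)
    p=np.median(g,0);m=np.r_[0,(p<thr)*1,0];e=np.diff(m);a=np.flatnonzero(e>0);b=np.flatnonzero(e<0)
    return [(int(i),int(j)-1,int(p[i:j].min())) for i,j in zip(a,b) if j-i>=w],p
def look(name):
    s,R=tool();T,o=trayframe(s,R);ci=viewer.camera_info('wrist');im=viewer.capture('wrist');cv2.imwrite(f'pics/{name}.png',im)
    r,p=runs(im);r=[q for q in r if q[0]<560]
    print(name,'t',round(s['time_s'],3),'tilt',round(T[2,1],4),'tau',(T.T@s['wrist_torque']).round(3))
    for a,b,mn in r: print('  run',a,b,mn,'as right limb y=%.1f'%jar_y(im,ci,T,o,side='r',u=b+.5),'as left limb y=%.1f'%jar_y(im,ci,T,o,side='l',u=a-.5))
E
python3 - <<'E'
from h import *
look('m0')
E
```

```text
m0 t 5.675 tilt -0.0004 tau [-0.371  0.374  0.015]Traceback (most recent call last):
  File "<stdin>", line 2, in <module>
  File "h.py", line 35, in look
    for a,b,mn in r: print('  run',a,b,mn,'as right limb y=%.1f'%jar_y(im,ci,T,o,side='r',u=b+.5),'as left limb y=%.1f'%jar_y(im,ci,T,o,side='l',u=a-.5))
                                                                 ~~~~~^^^^^^^^^^^^^^^^^^^^^^^^^^^
  File "h.py", line 26, in jar_y
    return brentq(lambda y:sg*(np.array([y,58-y*y/4000])-c)@n-42,-200,200)
    r = _zeros._brentq(f, a, b, xtol, rtol, maxiter, args, full_output, disp)
ValueError: f(a) and f(b) must have different signs
```

```bash
sed -i 's/-200,200)/-500,500)/' h.py; python3 - <<'E'
from h import *
look('m1')
t=[]
for i in range(1): pass
E
cat > plan.py <<'E'
# usage: plan.py y v theta0 [rows of theta...]: predicts jar motion (m, m/s, rad), ramp within a row
import sys
y,v,th=map(float,sys.argv[1:4]);L=1000
for r in map(float,sys.argv[4:]):
    for k in range(125):
        t=th+(r-th)*(k+1)/125; f=y/2-t
        if abs(v)<1e-3 and abs(f)<.01: v=0
        else:
            s=(1 if v>0 else -1) if abs(v)>1e-3 else (1 if f>0 else -1)
            v+=6.54*(f-.01*s)/1000
        if y>=.148 and v>0: v=0
        y+=v/1000
    th=r;print('th %.3f y %.1f v %.1f s %.1f'%(th,y*1e3,v*1e3,(v/1.808+y)*1e3))
E
python3 plan.py .148 0 0 .05 .1 .1 .1 .1; echo; python3 plan.py .148 0 0 .05 .1 .1 .1 .1 .1 .1 .05 .01 .0 .0 .0 .0 0 0
```

```text
m1 t 5.725 tilt -0.0003 tau [-0.448  0.43   0.03 ]
  run 131 139 70 as right limb y=150.3 as left limb y=57.7
th 0.050 y 148.0 v 0.0 s 148.0
th 0.100 y 148.0 v -2.1 s 146.8
th 0.100 y 146.9 v -15.4 s 138.4
th 0.100 y 144.1 v -29.5 s 127.8
th 0.100 y 139.4 v -45.0 s 114.5

th 0.050 y 148.0 v 0.0 s 148.0
th 0.100 y 148.0 v -2.1 s 146.8
th 0.100 y 146.9 v -15.4 s 138.4
th 0.100 y 144.1 v -29.5 s 127.8
th 0.100 y 139.4 v -45.0 s 114.5
th 0.100 y 132.7 v -62.9 s 97.9
th 0.100 y 123.6 v -84.0 s 77.1
th 0.050 y 112.4 v -88.7 s 63.3
th 0.010 y 102.7 v -61.1 s 69.0
th 0.000 y 97.9 v -16.1 s 89.0
th 0.000 y 98.4 v 20.9 s 110.0
th 0.000 y 103.1 v 53.8 s 132.8
th 0.000 y 112.0 v 89.4 s 161.4
th 0.000 y 125.6 v 129.6 s 197.3
th 0.000 y 144.7 v 176.4 s 242.3
```

>>> carry_out(targets=[{"x":0,"y":-0.0045,"z":0,"ax":0.05,"ay":0.003,"az":0,"hand":-1},{"x":0,"y":-0.009,"z":0,"ax":0.1,"ay":0.006,"az":0,"hand":-1},{"x":0,"y":-0.009,"z":0,"ax":0.1,"ay":0.006,"az":0,"hand":-1},{"x":0,"y":-0.009,"z":0,"ax":0.1,"ay":0.006,"az":0,"hand":-1},{"x":0,"y":-0.009,"z":0,"ax":0.1,"ay":0.006,"az":0,"hand":-1}])

```text
time_s: 6.4
eef_pos: [467.5, 279.7, 256.2]
ee_rot: [0.013, -0.705, -0.057, 0.707]
force: [0.5, 0.1, -5.9]
grip_width: 0.244
```

```bash
python3 - <<'E'
from h import *
look('m2');look('m3')
E
```

```text
m2 t 6.4 tilt 0.0995 tau [-0.59   0.35  -0.025]
  run 156 165 69 as right limb y=133.3 as left limb y=44.7
m3 t 6.45 tilt 0.0996 tau [-0.444  0.342 -0.035]
  run 162 171 71 as right limb y=129.4 as left limb y=41.6
```

```bash
python3 plan.py .1235 -.082 .1 .1 .1 .06 .03 .02; echo; python3 plan.py .1235 -.082 .1 .1 .1 .1 .05 .02  .01 .01 .01 .01 .01 
```

```text
th 0.100 y 111.7 v -107.4 s 52.3
th 0.100 y 96.4 v -138.3 s 19.9
th 0.060 y 77.5 v -159.7 s -10.8
th 0.030 y 57.3 v -160.6 s -31.5
th 0.020 y 37.7 v -153.4 s -47.2

th 0.100 y 111.7 v -107.4 s 52.3
th 0.100 y 96.4 v -138.3 s 19.9
th 0.100 y 76.8 v -176.2 s -20.7
th 0.050 y 52.8 v -202.6 s -59.3
th 0.020 y 27.1 v -206.5 s -87.2
th 0.010 y 1.4 v -204.7 s -111.9
th 0.010 y -24.4 v -209.4 s -140.2
th 0.010 y -51.4 v -224.8 s -175.7
th 0.010 y -81.1 v -251.7 s -220.3
th 0.010 y -114.9 v -291.5 s -276.1
```

```bash
python3 plan.py .1235 -.082 .1 .1 .06 .03 .02 .01 .01 .01 .01; echo; python3 plan.py .1235 -.082 .1 .09 .05 .03 .02 .02
```

```text
th 0.100 y 111.7 v -107.4 s 52.3
th 0.060 y 97.1 v -121.7 s 29.8
th 0.030 y 82.2 v -113.6 s 19.4
th 0.020 y 69.1 v -95.0 s 16.6
th 0.010 y 58.6 v -73.0 s 18.3
th 0.010 y 50.9 v -50.7 s 22.9
th 0.010 y 45.9 v -30.9 s 28.8
th 0.010 y 43.2 v -12.8 s 36.1

th 0.090 y 111.9 v -103.2 s 54.8
th 0.050 y 98.3 v -109.2 s 37.9
th 0.030 y 85.4 v -96.1 s 32.2
th 0.020 y 74.6 v -75.7 s 32.7
th 0.020 y 66.5 v -55.1 s 36.0
```

>>> carry_out(targets=[{"x":0,"y":0,"z":0,"ax":0,"ay":0,"az":0,"hand":-1},{"x":0,"y":0.0036,"z":0,"ax":-0.04,"ay":-0.0025,"az":0,"hand":-1},{"x":0,"y":0.0064,"z":0,"ax":-0.07,"ay":-0.0043,"az":0,"hand":-1}])

```text
time_s: 6.88
eef_pos: [467.6, 286.0, 256.4]
ee_rot: [-0.012, -0.706, -0.032, 0.707]
force: [0.3, 0.8, -5.9]
grip_width: 0.24
```

```bash
python3 - <<'E'
from h import *
look('m4');look('m5')
E
python3 plan.py .0822 -.1136 .03 .03
```

```text
m4 t 6.875 tilt 0.0291 tau [-0.288  0.365  0.003]
  run 0 39 22 as right limb y=225.8 as left limb y=132.5
  run 67 73 60 as right limb y=198.1 as left limb y=92.6
m5 t 6.925 tilt 0.0282 tau [-0.31   0.312 -0.014]
  run 0 39 23 as right limb y=225.8 as left limb y=132.6
  run 67 73 66 as right limb y=198.1 as left limb y=92.6
  run 108 114 83 as right limb y=167.7 as left limb y=70.0
th 0.030 y 69.0 v -99.1 s 14.2
```

```bash
python3 - <<'E'
from h import *
a=cv2.imread('pics/m4.png')[:200,:420];b=cv2.imread('pics/m5.png')[:200,:420]
cv2.imwrite('pics/v8.png',np.vstack([a,b]))
for n in('m4','m5'):
    im=cv2.imread(f'pics/{n}.png');r,p=runs(im);print([(u,int(p[u])) for u in range(0,330,5)])
E
```

```text
[(0, 26), (5, 25), (10, 25), (15, 26), (20, 25), (25, 29), (30, 42), (35, 54), (40, 90), (45, 98), (50, 97), (55, 114), (60, 175), (65, 158), (70, 61), (75, 142), (80, 174), (85, 146), (90, 94), (95, 86), (100, 170), (105, 186), (110, 189), (115, 191), (120, 193), (125, 193), (130, 194), (135, 194), (140, 194), (145, 194), (150, 195), (155, 193), (160, 194), (165, 195), (170, 188), (175, 192), (180, 192), (185, 186), (190, 184), (195, 182), (200, 177), (205, 176), (210, 167), (215, 158), (220, 156), (225, 149), (230, 142), (235, 131), (240, 114), (245, 86), (250, 161), (255, 195), (260, 195), (265, 196), (270, 197), (275, 197), (280, 198), (285, 199), (290, 137), (295, 198), (300, 199), (305, 200), (310, 199), (315, 200), (320, 199), (325, 199)]
[(0, 27), (5, 23), (10, 25), (15, 25), (20, 27), (25, 28), (30, 40), (35, 52), (40, 97), (45, 95), (50, 97), (55, 117), (60, 175), (65, 155), (70, 69), (75, 147), (80, 174), (85, 175), (90, 175), (95, 152), (100, 161), (105, 136), (110, 83), (115, 94), (120, 179), (125, 192), (130, 192), (135, 195), (140, 195), (145, 195), (150, 195), (155, 195), (160, 196), (165, 197), (170, 196), (175, 186), (180, 183), (185, 188), (190, 194), (195, 187), (200, 184), (205, 185), (210, 178), (215, 174), (220, 169), (225, 164), (230, 160), (235, 146), (240, 141), (245, 130), (250, 119), (255, 98), (260, 175), (265, 197), (270, 198), (275, 198), (280, 199), (285, 197), (290, 142), (295, 199), (300, 199), (305, 200), (310, 199), (315, 200), (320, 200), (325, 200)]
```

View pics/v8.png

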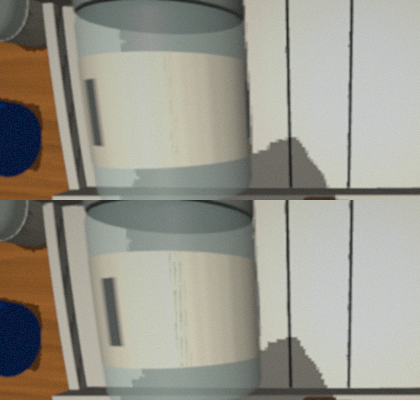

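```bash
cat >> h.py <<'E'
def look(name):
    s,R=tool();T,o=trayframe(s,R);ci=viewer.camera_info('wrist');im=viewer.capture('wrist');cv2.imwrite(f'pics/{name}.png',im)
    report(name,im,ci,T,o,s)
def report(name,im,ci,T,o,s):
    r,p=runs(im);g=np.full(640,0.)
    for u in range(60,560):
        g[u]=np.median(p[u+3:u+10])-np.median(p[u-8:u-1])
    # right limb: dark->bright; left limb: bright->dark
    ur=int(g[100:].argmax())+100;ul=int(g.argmin())
    yr=jar_y(im,ci,T,o,side='r',u=ur+.5);yl=jar_y(im,ci,T,o,side='l',u=ul+.5)
    print(name,'t',round(s['time_s'],3),'tilt',round(T[2,1],4),'tau',(T.T@s['wrist_torque']).round(3),'R',ur,int(g[ur]),'y=%.1f'%yr,'L',ul,int(g[ul]),'y=%.1f'%yl)
E
python3 - <<'E'
from h import *
s,R=tool();T,o=trayframe(s,R);ci=viewer.camera_info('wrist')
for n in('m2','m3','m4','m5'):report(n,cv2.imread(f'pics/{n}.png'),ci,T,o,s)
E
```

```text
m2 t 6.975 tilt 0.0299 tau [-0.24   0.387 -0.031] R 178 87 y=124.8 L 281 -58 y=-21.1
m3 t 6.975 tilt 0.0299 tau [-0.24   0.387 -0.031] R 184 87 y=121.0 L 69 -73 y=90.9
m4 t 6.975 tilt 0.0299 tau [-0.24   0.387 -0.031] R 250 109 y=81.3 L 65 -107 y=93.2
m5 t 6.975 tilt 0.0299 tau [-0.24   0.387 -0.031] R 117 107 y=165.6 L 64 -104 y=93.7
```

```bash
cat >> h.py <<'E'
def report(name,im,ci,T,o,s,guess):
    r,p=runs(im);g=np.zeros(640)
    for u in range(30,600): g[u]=np.median(p[u+2:u+8])-np.median(p[u-8:u-1])
    def col(y,sd): # predicted limb column by scan
        us=np.arange(60,560,5.);ys=[jar_y(im,ci,T,o,side=sd,u=u) for u in us];return np.interp(-y,-np.array(ys),us)
    out=[]
    for sd,sg in(('r',1),('l',-1)):
        c=col(guess+2,sd);a,b=int(max(c-35,30)),int(min(c+35,599));u=a+int((sg*g[a:b]).argmax())
        out.append((sd,u,int(g[u]),round(jar_y(im,ci,T,o,side=sd,u=u-.5*sg)-2,1)))
    print(name,'t',round(s['time_s'],3),'tilt',round(T[2,1],4),'tau',(T.T@s['wrist_torque']).round(3),out)
def look(name,guess):
    s,R=tool();T,o=trayframe(s,R);ci=viewer.camera_info('wrist');im=viewer.capture('wrist');cv2.imwrite(f'pics/{name}.png',im)
    report(name,im,ci,T,o,s,guess)
E
python3 - <<'E'
from h import *
s,R=tool();T,o=trayframe(s,R);ci=viewer.camera_info('wrist')
for n,g in(('m4',80),('m5',75)):report(n,cv2.imread(f'pics/{n}.png'),ci,T,o,s,g)
E
python3 plan.py .0690 -.103 .03 .04 .03 .02 .02 .02 .01 .01; echo;python3 plan.py .0690 -.103 .03 .03 .02 .02 .02 .01 .01
```

```text
m4 t 6.975 tilt 0.0299 tau [-0.24   0.387 -0.031] [('r', 251, 109, 79.3), ('l', 65, -110, 91.2)]
m5 t 6.975 tilt 0.0299 tau [-0.24   0.387 -0.031] [('r', 262, 93, 72.9), ('l', 65, -105, 91.2)]
th 0.040 y 56.6 v -97.8 s 2.5
th 0.030 y 44.3 v -97.6 s -9.6
th 0.020 y 32.3 v -94.1 s -19.7
th 0.020 y 20.8 v -91.4 s -29.8
th 0.020 y 9.3 v -93.4 s -42.4
th 0.010 y -2.6 v -96.1 s -55.7
th 0.010 y -14.8 v -99.6 s -69.9

th 0.030 y 56.8 v -93.7 s 5.0
th 0.020 y 45.6 v -85.0 s -1.4
th 0.020 y 35.5 v -76.6 s -6.9
th 0.020 y 26.3 v -72.2 s -13.7
th 0.010 y 17.5 v -67.3 s -19.7
th 0.010 y 9.5 v -61.8 s -24.7
```

>>> carry_out(targets=[{"x":0,"y":0.0009,"z":0,"ax":-0.01,"ay":-0.0006,"az":0,"hand":-1},{"x":0,"y":0.0018,"z":0,"ax":-0.02,"ay":-0.0012,"az":0,"hand":-1}])

```text
time_s: 7.22
eef_pos: [467.6, 287.5, 256.3]
ee_rot: [-0.018, -0.707, -0.025, 0.707]
force: [0.3, -0.6, -5.3]
grip_width: 0.247
```

```bash
python3 plan.py .0690 -.103 .03 .02 .01; python3 - <<'E'
from h import *
look('m6',46);look('m7',42)
E
```

```text
th 0.020 y 56.9 v -89.5 s 7.4
th 0.010 y 46.8 v -72.4 s 6.7
m6 t 7.225 tilt 0.0097 tau [-0.176  0.383  0.013] [('r', 301, 81, 51.0), ('l', 135, -32, 53.1)]
m7 t 7.275 tilt 0.0094 tau [-0.211  0.387  0.036] [('r', 306, 81, 48.2), ('l', 142, -30, 49.4)]
```

```bash
for a in ".025 .025" ".03 .02" ".03 .03" ".03 .02 .015"; do python3 plan.py .046 -.058 .01 $a .01 .005 .0 0; echo; done
```

```text
th 0.025 y 39.6 v -46.7 s 13.8
th 0.025 y 34.0 v -43.9 s 9.7
th 0.010 y 28.8 v -37.2 s 8.2
th 0.005 y 24.9 v -24.2 s 11.5
th 0.000 y 22.9 v -8.4 s 18.2
th 0.000 y 22.6 v -0.4 s 22.4

th 0.030 y 39.5 v -48.8 s 12.5
th 0.020 y 33.5 v -46.1 s 8.0
th 0.010 y 28.3 v -37.5 s 7.5
th 0.005 y 24.3 v -24.8 s 10.6
th 0.000 y 22.2 v -9.2 s 17.1
th 0.000 y 21.8 v -0.5 s 21.5

th 0.030 y 39.5 v -48.8 s 12.5
th 0.030 y 33.4 v -50.2 s 5.6
th 0.010 y 27.2 v -46.0 s 1.8
th 0.005 y 22.2 v -33.8 s 3.5
th 0.000 y 18.9 v -19.4 s 8.2
th 0.000 y 17.4 v -3.8 s 15.3

th 0.030 y 39.5 v -48.8 s 12.5
th 0.020 y 33.5 v -46.1 s 8.0
th 0.015 y 28.2 v -39.6 s 6.3
th 0.010 y 23.7 v -31.1 s 6.6
th 0.005 y 20.5 v -20.0 s 9.5
th 0.000 y 18.9 v -5.9 s 15.6
th 0.000 y 18.7 v 0.0 s 18.7
```

>>> carry_out(targets=[{"x":0,"y":-0.0018,"z":0,"ax":0.02,"ay":0.0012,"az":0,"hand":-1},{"x":0,"y":-0.0018,"z":0,"ax":0.02,"ay":0.0012,"az":0,"hand":-1},{"x":0,"y":-0.0009,"z":0,"ax":0.01,"ay":0.0006,"az":0,"hand":-1}])

```text
time_s: 7.7
eef_pos: [467.7, 286.4, 256.4]
ee_rot: [-0.015, -0.707, -0.029, 0.707]
force: [0.6, 0.2, -5.0]
grip_width: 0.238
```

```bash
python3 plan.py .046 -.058 .01 .03 .03 .02; python3 - <<'E'
from h import *
look('m8',27);look('m9',25)
E
```

```text
th 0.030 y 39.5 v -48.8 s 12.5
th 0.030 y 33.4 v -50.2 s 5.6
th 0.020 y 27.0 v -50.1 s -0.7
m8 t 7.7 tilt 0.0197 tau [-0.159  0.373 -0.036] [('r', 328, 75, 36.3), ('l', 163, -38, 38.4)]
m9 t 7.75 tilt 0.0193 tau [-0.119  0.426  0.019] [('r', 330, 74, 35.2), ('l', 167, -39, 36.3)]
```

```bash
for a in ".035 .035 .03 .02" ".04 .04 .03 .02" ".04 .035 .025 .02"; do python3 plan.py .0343 -.029 .02 $a .01 .0 .0 0; echo; done
```

```text
th 0.035 y 30.8 v -30.0 s 14.1
th 0.035 y 26.5 v -38.7 s 5.0
th 0.030 y 21.1 v -47.4 s -5.1
th 0.020 y 14.8 v -52.2 s -14.1
th 0.010 y 8.2 v -51.6 s -20.3
th 0.000 y 2.1 v -45.4 s -23.0
th 0.000 y -3.0 v -37.4 s -23.7
th 0.000 y -7.3 v -31.4 s -24.7

th 0.040 y 30.7 v -32.1 s 12.9
th 0.040 y 25.9 v -45.0 s 1.0
th 0.030 y 19.5 v -56.1 s -11.6
th 0.020 y 12.0 v -61.9 s -22.2
th 0.010 y 4.2 v -62.6 s -30.4
th 0.000 y -3.4 v -58.3 s -35.6
th 0.000 y -10.3 v -52.9 s -39.6
th 0.000 y -16.7 v -50.3 s -44.6

th 0.040 y 30.7 v -32.1 s 12.9
th 0.035 y 25.9 v -43.0 s 2.2
th 0.025 y 20.1 v -49.8 s -7.5
th 0.020 y 13.6 v -53.1 s -15.8
th 0.010 y 6.9 v -53.0 s -22.4
th 0.000 y 0.6 v -47.3 s -25.5
th 0.000 y -4.8 v -40.0 s -26.9
th 0.000 y -9.5 v -34.8 s -28.7
```

>>> carry_out(targets=[{"x":0,"y":-0.0014,"z":0,"ax":0.015,"ay":0.0009,"az":0,"hand":-1},{"x":0,"y":-0.0014,"z":0,"ax":0.015,"ay":0.0009,"az":0,"hand":-1},{"x":0,"y":-0.0009,"z":0,"ax":0.01,"ay":0.0006,"az":0,"hand":-1}])

```text
time_s: 8.18
eef_pos: [467.6, 285.7, 256.3]
ee_rot: [-0.011, -0.706, -0.032, 0.707]
force: [0.4, -0.3, -5.5]
grip_width: 0.239
```

```bash
python3 - <<'E'
from h import *
look('n1',21);look('n2',19)
E
```

```text
n1 t 8.175 tilt 0.0298 tau [-0.169  0.392 -0.009] [('r', 321, 80, 40.1), ('l', 179, -44, 30.1)]
n2 t 8.225 tilt 0.0296 tau [-0.117  0.37  -0.016] [('r', 325, 77, 37.9), ('l', 183, -48, 28.0)]
```

```bash
python3 - <<'E'
from h import *
for n in('m9','n2'):
    r,p=runs(cv2.imread(f'pics/{n}.png'));print(n,[(u,int(p[u])) for u in list(range(150,200,3))+list(range(300,366,3))])
E
```

```text
m9 [(150, 178), (153, 179), (156, 179), (159, 180), (162, 180), (165, 182), (168, 161), (171, 137), (174, 150), (177, 162), (180, 165), (183, 171), (186, 176), (189, 178), (192, 187), (195, 188), (198, 188), (300, 178), (303, 172), (306, 172), (309, 163), (312, 160), (315, 153), (318, 147), (321, 137), (324, 130), (327, 110), (330, 185), (333, 198), (336, 198), (339, 198), (342, 198), (345, 200), (348, 139), (351, 145), (354, 200), (357, 199), (360, 198), (363, 198)]
n2 [(150, 180), (153, 180), (156, 180), (159, 180), (162, 180), (165, 181), (168, 181), (171, 181), (174, 181), (177, 182), (180, 182), (183, 180), (186, 126), (189, 136), (192, 149), (195, 158), (198, 169), (300, 191), (303, 189), (306, 185), (309, 188), (312, 168), (315, 82), (318, 80), (321, 80), (324, 80), (327, 128), (330, 159), (333, 154), (336, 149), (339, 137), (342, 125), (345, 127), (348, 139), (351, 145), (354, 199), (357, 199), (360, 199), (363, 198)]
```

```bash
for a in ".02 .01 0 0 0" ".02 .01 .005 0.005 .005" ".03 .02 .01 0 0"; do python3 plan.py .0253 -.043 .03 $a  0  0  0 0; echo; done
```

```text
th 0.020 y 19.7 v -46.0 s -5.8
th 0.010 y 14.0 v -43.2 s -9.8
th 0.000 y 9.1 v -34.4 s -9.9
th 0.000 y 5.6 v -23.2 s -7.3
th 0.000 y 3.3 v -13.3 s -4.1
th 0.000 y 2.2 v -4.0 s -0.0
th 0.000 y 2.1 v 0.0 s 2.1
th 0.000 y 2.1 v 0.0 s 2.1
th 0.000 y 2.1 v 0.0 s 2.1

th 0.020 y 19.7 v -46.0 s -5.8
th 0.010 y 14.0 v -43.2 s -9.8
th 0.005 y 9.0 v -36.4 s -11.1
th 0.005 y 4.9 v -29.5 s -11.4
th 0.005 y 1.6 v -24.1 s -11.7
th 0.000 y -1.0 v -17.8 s -10.9
th 0.000 y -2.8 v -10.5 s -8.6
th 0.000 y -3.7 v -3.7 s -5.7
th 0.000 y -3.8 v 0.0 s -3.8

th 0.030 y 19.5 v -50.2 s -8.2
th 0.020 y 12.8 v -55.7 s -18.0
th 0.010 y 5.8 v -56.0 s -25.2
th 0.000 y -1.0 v -50.9 s -29.1
th 0.000 y -6.9 v -44.3 s -31.4
th 0.000 y -12.1 v -40.0 s -34.3
th 0.000 y -17.0 v -37.8 s -37.9
th 0.000 y -21.7 v -37.5 s -42.4
th 0.000 y -26.4 v -39.2 s -48.1
```

>>> carry_out(targets=[{"x":0,"y":0.0009,"z":0,"ax":-0.01,"ay":-0.0006,"az":0,"hand":-1},{"x":0,"y":0.0018,"z":0,"ax":-0.02,"ay":-0.0012,"az":0,"hand":-1},{"x":0,"y":0.0023,"z":0,"ax":-0.025,"ay":-0.0015,"az":0,"hand":-1},{"x":0,"y":0.0027,"z":0,"ax":-0.03,"ay":-0.0018,"az":0,"hand":-1}])

```text
time_s: 8.78
eef_pos: [467.5, 288.6, 256.3]
ee_rot: [0.022, 0.707, 0.022, -0.707]
force: [0.0, -0.1, -5.1]
grip_width: 0.242
```

```bash
python3 - <<'E'
from h import *
look('n3',7);look('n4',5)
E
```

```text
n3 t 8.775 tilt -0.0003 tau [-0.074  0.38  -0.027] [('r', 371, 131, 13.3), ('l', 210, -109, 13.9)]
n4 t 8.825 tilt -0.0004 tau [-0.08   0.406  0.024] [('r', 371, 130, 13.3), ('l', 212, -108, 12.9)]
```

```bash
for a in ".03 .03 .03 .0 0 " ".02 .03 .03 .02 0" ".03 .03 .015 0 0"; do python3 plan.py .013 -.002 .0 $a  0  0  0 0; echo; done
```

```text
th 0.030 y 12.9 v -2.5 s 11.5
th 0.030 y 11.9 v -13.8 s 4.3
th 0.030 y 9.5 v -25.7 s -4.7
th 0.000 y 6.0 v -26.5 s -8.7
th 0.000 y 3.3 v -16.5 s -5.8
th 0.000 y 1.8 v -7.3 s -2.2
th 0.000 y 1.4 v 0.0 s 1.4
th 0.000 y 1.4 v 0.0 s 1.4
th 0.000 y 1.4 v 0.0 s 1.4

th 0.020 y 13.0 v -0.3 s 12.8
th 0.030 y 12.6 v -7.3 s 8.6
th 0.030 y 11.0 v -18.8 s 0.6
th 0.020 y 8.0 v -27.1 s -7.0
th 0.000 y 4.6 v -24.4 s -8.9
th 0.000 y 2.2 v -14.9 s -6.0
th 0.000 y 0.9 v -6.1 s -2.5
th 0.000 y 0.6 v 0.0 s 0.6
th 0.000 y 0.6 v 0.0 s 0.6

th 0.030 y 12.9 v -2.5 s 11.5
th 0.030 y 11.9 v -13.8 s 4.3
th 0.015 y 9.7 v -19.5 s -1.1
th 0.000 y 7.5 v -13.9 s -0.2
th 0.000 y 6.5 v -2.9 s 4.9
th 0.000 y 6.4 v 0.0 s 6.4
th 0.000 y 6.4 v 0.0 s 6.4
th 0.000 y 6.4 v 0.0 s 6.4
th 0.000 y 6.4 v 0.0 s 6.4
```

Second pulse shape (moderate), ending level.

>>> carry_out(targets=[{"x":0,"y":-0.0018,"z":0,"ax":0.02,"ay":0.0012,"az":0,"hand":-1},{"x":0,"y":-0.0027,"z":0,"ax":0.03,"ay":0.0018,"az":0,"hand":-1},{"x":0,"y":-0.0027,"z":0,"ax":0.03,"ay":0.0018,"az":0,"hand":-1},{"x":0,"y":-0.0018,"z":0,"ax":0.02,"ay":0.0012,"az":0,"hand":-1},{"x":0,"y":0,"z":0,"ax":0,"ay":0,"az":0,"hand":-1}])

```text
time_s: 9.5
eef_pos: [467.6, 288.5, 256.4]
ee_rot: [0.022, 0.707, 0.021, -0.707]
force: [-0.1, -0.5, -6.1]
grip_width: 0.243
```

```bash
python3 - <<'E'
from h import *
look('n5',7);look('n6',5)
E
```

```text
n5 t 9.5 tilt -0.0011 tau [-0.02   0.354  0.012] [('r', 398, 55, -0.8), ('l', 234, -68, 1.5)]
n6 t 9.55 tilt -0.0018 tau [0.046 0.375 0.068] [('r', 401, 54, -2.4), ('l', 239, -70, -1.1)]
```

```bash
for a in "-.01 -.01 -.005 0 0 0 0 " "-.02 -.01 0 0 0 0 0" "-.02 -.02 -.01 0 0 0 0" ; do python3 plan.py -.0035 -.036 .0 $a ; echo; done
```

```text
th -0.010 y -7.4 v -26.0 s -21.8
th -0.010 y -9.9 v -13.2 s -17.2
th -0.005 y -10.8 v -3.2 s -12.6
th 0.000 y -10.9 v 0.0 s -10.9
th 0.000 y -10.9 v 0.0 s -10.9
th 0.000 y -10.9 v 0.0 s -10.9
th 0.000 y -10.9 v 0.0 s -10.9

th -0.020 y -7.3 v -21.8 s -19.3
th -0.010 y -8.8 v -4.8 s -11.5
th 0.000 y -8.9 v 0.0 s -8.9
th 0.000 y -8.9 v 0.0 s -8.9
th 0.000 y -8.9 v 0.0 s -8.9
th 0.000 y -8.9 v 0.0 s -8.9
th 0.000 y -8.9 v 0.0 s -8.9

th -0.020 y -7.3 v -21.8 s -19.3
th -0.020 y -8.7 v -0.9 s -9.2
th -0.010 y -8.7 v 0.0 s -8.7
th 0.000 y -8.7 v 0.0 s -8.7
th 0.000 y -8.7 v 0.0 s -8.7
th 0.000 y -8.7 v 0.0 s -8.7
th 0.000 y -8.7 v 0.0 s -8.7
```

>>> carry_out(targets=[{"x":0,"y":0.0018,"z":0,"ax":-0.02,"ay":-0.0012,"az":0,"hand":-1},{"x":0,"y":0.0018,"z":0,"ax":-0.02,"ay":-0.0012,"az":0,"hand":-1},{"x":0,"y":0,"z":0,"ax":0,"ay":0,"az":0,"hand":-1},{"x":0,"y":0,"z":0,"ax":0,"ay":0,"az":0,"hand":-1}])

```text
time_s: 10.1
eef_pos: [467.7, 288.0, 256.4]
ee_rot: [0.021, 0.707, 0.022, -0.707]
force: [0.6, 0.4, -5.4]
grip_width: 0.241
```

```bash
python3 - <<'E'
from h import *
look('n7',-9);look('n8',-9);look('n9',-9)
E
```

```text
n7 t 10.1 tilt 0.0004 tau [-0.044  0.385  0.038] [('r', 401, 54, -2.4), ('l', 238, -71, -0.6)]
n8 t 10.15 tilt 0.0001 tau [0.015 0.332 0.008] [('r', 403, 53, -3.4), ('l', 238, -70, -0.6)]
n9 t 10.2 tilt 0.0001 tau [-0.022  0.371  0.038] [('r', 402, 54, -2.9), ('l', 239, -71, -1.1)]
```

Jar at rest at y ≈ -2 mm. I'll hold it there for over 4 s.

>>> carry_out(targets=[{"x":0,"y":0,"z":0,"ax":0,"ay":0,"az":0,"hand":-1},{"x":0,"y":0,"z":0,"ax":0,"ay":0,"az":0,"hand":-1},{"x":0,"y":0,"z":0,"ax":0,"ay":0,"az":0,"hand":-1},{"x":0,"y":0,"z":0,"ax":0,"ay":0,"az":0,"hand":-1},{"x":0,"y":0,"z":0,"ax":0,"ay":0,"az":0,"hand":-1}])

```text
time_s: 10.88
eef_pos: [467.6, 288.5, 256.3]
ee_rot: [0.022, 0.707, 0.022, -0.707]
force: [-0.5, 0.9, -6.2]
grip_width: 0.245
```

>>> carry_out(targets=[{"x":0,"y":0,"z":0,"ax":0,"ay":0,"az":0,"hand":-1},{"x":0,"y":0,"z":0,"ax":0,"ay":0,"az":0,"hand":-1},{"x":0,"y":0,"z":0,"ax":0,"ay":0,"az":0,"hand":-1},{"x":0,"y":0,"z":0,"ax":0,"ay":0,"az":0,"hand":-1},{"x":0,"y":0,"z":0,"ax":0,"ay":0,"az":0,"hand":-1}])

```text
time_s: 11.5
eef_pos: [467.5, 288.5, 256.3]
ee_rot: [0.022, 0.707, 0.022, -0.707]
force: [-0.4, 0.6, -6.0]
grip_width: 0.244
```

>>> carry_out(targets=[{"x":0,"y":0,"z":0,"ax":0,"ay":0,"az":0,"hand":-1},{"x":0,"y":0,"z":0,"ax":0,"ay":0,"az":0,"hand":-1},{"x":0,"y":0,"z":0,"ax":0,"ay":0,"az":0,"hand":-1},{"x":0,"y":0,"z":0,"ax":0,"ay":0,"az":0,"hand":-1},{"x":0,"y":0,"z":0,"ax":0,"ay":0,"az":0,"hand":-1}])

```text
time_s: 12.12
eef_pos: [467.6, 288.5, 256.3]
ee_rot: [0.022, 0.707, 0.022, -0.707]
force: [-0.6, 0.1, -6.1]
grip_width: 0.24
```

>>> carry_out(targets=[{"x":0,"y":0,"z":0,"ax":0,"ay":0,"az":0,"hand":-1},{"x":0,"y":0,"z":0,"ax":0,"ay":0,"az":0,"hand":-1},{"x":0,"y":0,"z":0,"ax":0,"ay":0,"az":0,"hand":-1},{"x":0,"y":0,"z":0,"ax":0,"ay":0,"az":0,"hand":-1},{"x":0,"y":0,"z":0,"ax":0,"ay":0,"az":0,"hand":-1}])

```text
time_s: 12.75
eef_pos: [467.6, 288.5, 256.3]
ee_rot: [0.022, 0.707, 0.022, -0.707]
force: [0.4, 0.3, -5.7]
grip_width: 0.242
```

>>> carry_out(targets=[{"x":0,"y":0,"z":0,"ax":0,"ay":0,"az":0,"hand":-1},{"x":0,"y":0,"z":0,"ax":0,"ay":0,"az":0,"hand":-1},{"x":0,"y":0,"z":0,"ax":0,"ay":0,"az":0,"hand":-1},{"x":0,"y":0,"z":0,"ax":0,"ay":0,"az":0,"hand":-1},{"x":0,"y":0,"z":0,"ax":0,"ay":0,"az":0,"hand":-1}])

```text
time_s: 13.38
eef_pos: [467.5, 288.5, 256.3]
ee_rot: [0.022, 0.707, 0.022, -0.707]
force: [-0.5, -0.1, -5.1]
grip_width: 0.243
```

>>> carry_out(targets=[{"x":0,"y":0,"z":0,"ax":0,"ay":0,"az":0,"hand":-1},{"x":0,"y":0,"z":0,"ax":0,"ay":0,"az":0,"hand":-1},{"x":0,"y":0,"z":0,"ax":0,"ay":0,"az":0,"hand":-1},{"x":0,"y":0,"z":0,"ax":0,"ay":0,"az":0,"hand":-1},{"x":0,"y":0,"z":0,"ax":0,"ay":0,"az":0,"hand":-1}])

```text
time_s: 14.0
eef_pos: [467.5, 288.5, 256.3]
ee_rot: [0.022, 0.707, 0.022, -0.707]
force: [-0.5, 0.1, -5.7]
grip_width: 0.237
```

>>> carry_out(targets=[{"x":0,"y":0,"z":0,"ax":0,"ay":0,"az":0,"hand":-1},{"x":0,"y":0,"z":0,"ax":0,"ay":0,"az":0,"hand":-1},{"x":0,"y":0,"z":0,"ax":0,"ay":0,"az":0,"hand":-1},{"x":0,"y":0,"z":0,"ax":0,"ay":0,"az":0,"hand":-1}])

```text
time_s: 14.5
eef_pos: [467.6, 288.5, 256.3]
ee_rot: [0.022, 0.707, 0.022, -0.707]
force: [0.2, 0.9, -6.2]
grip_width: 0.24
```

```bash
python3 - <<'E'
from h import *
look('p1',-2)
s,R=tool();T,o=trayframe(s,R);print(s['eef_pos'],o,T.round(4))
sc=viewer.capture('scene')
ci=viewer.camera_info('wrist')
f=lambda p:proj(ci,o+T@np.array(p,float)).round(1)
print('marks pred',f([40,20,16]),f([40,-20,16]),f([-62,120,36]))
E
```

```text
p1 t 14.5 tilt -0.0 tau [-0.043  0.379  0.024] [('r', 401, 54, -2.4), ('l', 237, -70, -0.1)]
[467.56048195 288.5036088  256.2931022 ] [541.431566   293.07824416 149.00179009] [[ 9.981e-01 -6.180e-02 -1.000e-04]
 [ 6.180e-02  9.981e-01 -0.000e+00]
 [ 1.000e-04  0.000e+00  1.000e+00]]
marks pred [285.2  28.5] [348.8  28.4] [133.5 193.6]
```

```bash
cat > seg.py <<'E'
import sys,numpy as np
dx,dy,da,N=map(float,sys.argv[1:5]);N=int(N)
u=np.arange(N+1)/N;s=u**3*(10-15*u+6*u*u)
P=np.c_[(dx*s).round(4),(dy*s).round(4),(da*s).round(3)]
for c in range(0,N,5):
    print(c//5+1,' '.join('(%.4f %.4f %.3f)'%tuple(P[k]-P[c]) for k in range(c+1,min(c+6,N+1))))
E
python3 seg.py .049 -.303 .116 45
```

```text
1 (0.0000 0.0000 0.000) (0.0000 -0.0002 0.000) (0.0001 -0.0008 0.000) (0.0003 -0.0019 0.001) (0.0006 -0.0035 0.001)
2 (0.0003 -0.0023 0.001) (0.0008 -0.0054 0.002) (0.0015 -0.0093 0.004) (0.0022 -0.0140 0.006) (0.0031 -0.0197 0.008)
3 (0.0011 -0.0064 0.002) (0.0023 -0.0137 0.005) (0.0036 -0.0219 0.008) (0.0050 -0.0308 0.012) (0.0066 -0.0404 0.015)
4 (0.0016 -0.0103 0.004) (0.0034 -0.0212 0.008) (0.0053 -0.0326 0.013) (0.0072 -0.0444 0.017) (0.0091 -0.0566 0.022)
5 (0.0020 -0.0124 0.005) (0.0041 -0.0250 0.010) (0.0061 -0.0376 0.014) (0.0082 -0.0502 0.019) (0.0102 -0.0626 0.024)
6 (0.0019 -0.0122 0.005) (0.0038 -0.0240 0.009) (0.0057 -0.0354 0.014) (0.0075 -0.0463 0.018) (0.0091 -0.0566 0.022)
7 (0.0016 -0.0096 0.003) (0.0030 -0.0185 0.007) (0.0043 -0.0267 0.010) (0.0055 -0.0340 0.013) (0.0066 -0.0404 0.015)
8 (0.0009 -0.0057 0.002) (0.0016 -0.0104 0.004) (0.0023 -0.0143 0.006) (0.0028 -0.0174 0.007) (0.0031 -0.0197 0.008)
9 (0.0003 -0.0016 0.000) (0.0005 -0.0027 0.001) (0.0006 -0.0033 0.001) (0.0006 -0.0035 0.001) (0.0006 -0.0035 0.001)
```

>>> carry_out(targets=[{"x":0,"y":-0.0002,"z":0,"ax":0,"ay":0,"az":0,"hand":-1},{"x":0.0001,"y":-0.0008,"z":0,"ax":0,"ay":0,"az":0,"hand":-1},{"x":0.0003,"y":-0.0019,"z":0,"ax":0,"ay":0,"az":0.001,"hand":-1},{"x":0.0006,"y":-0.0035,"z":0,"ax":0,"ay":0,"az":0.001,"hand":-1}])

```text
time_s: 15.1
eef_pos: [468.2, 284.9, 256.3]
ee_rot: [0.022, 0.707, 0.022, -0.707]
force: [0.3, 0.1, -6.2]
grip_width: 0.239
```

>>> carry_out(targets=[{"x":0.0003,"y":-0.0023,"z":0,"ax":0,"ay":0,"az":0.001,"hand":-1},{"x":0.0008,"y":-0.0054,"z":0,"ax":0,"ay":0,"az":0.002,"hand":-1},{"x":0.0015,"y":-0.0093,"z":0,"ax":0,"ay":0,"az":0.004,"hand":-1},{"x":0.0022,"y":-0.014,"z":0,"ax":0,"ay":0,"az":0.006,"hand":-1},{"x":0.0031,"y":-0.0197,"z":0,"ax":0,"ay":0,"az":0.008,"hand":-1}])

```text
time_s: 15.72
eef_pos: [471.3, 264.9, 256.3]
ee_rot: [0.025, 0.707, 0.025, -0.707]
force: [0.1, -0.6, -6.0]
grip_width: 0.241
```

>>> carry_out(targets=[{"x":0.0011,"y":-0.0064,"z":0,"ax":0,"ay":0,"az":0.002,"hand":-1},{"x":0.0023,"y":-0.0137,"z":0,"ax":0,"ay":0,"az":0.005,"hand":-1},{"x":0.0036,"y":-0.0219,"z":0,"ax":0,"ay":0,"az":0.008,"hand":-1},{"x":0.005,"y":-0.0308,"z":0,"ax":0,"ay":0,"az":0.012,"hand":-1},{"x":0.0066,"y":-0.0404,"z":0,"ax":0,"ay":0,"az":0.015,"hand":-1}])

```text
time_s: 16.35
eef_pos: [478.0, 224.2, 256.3]
ee_rot: [0.03, 0.707, 0.03, -0.706]
force: [0.2, 0.4, -5.8]
grip_width: 0.241
```

>>> carry_out(targets=[{"x":0.0016,"y":-0.0103,"z":0,"ax":0,"ay":0,"az":0.004,"hand":-1},{"x":0.0034,"y":-0.0212,"z":0,"ax":0,"ay":0,"az":0.008,"hand":-1},{"x":0.0053,"y":-0.0326,"z":0,"ax":0,"ay":0,"az":0.013,"hand":-1},{"x":0.0072,"y":-0.0444,"z":0,"ax":0,"ay":0,"az":0.017,"hand":-1},{"x":0.0091,"y":-0.0566,"z":0,"ax":0,"ay":0,"az":0.022,"hand":-1}])

```text
time_s: 16.98
eef_pos: [487.1, 167.4, 256.3]
ee_rot: [0.038, 0.706, 0.038, -0.706]
force: [0.1, -0.5, -5.0]
grip_width: 0.244
```

>>> carry_out(targets=[{"x":0.002,"y":-0.0124,"z":0,"ax":0,"ay":0,"az":0.005,"hand":-1},{"x":0.0041,"y":-0.025,"z":0,"ax":0,"ay":0,"az":0.01,"hand":-1},{"x":0.0061,"y":-0.0376,"z":0,"ax":0,"ay":0,"az":0.014,"hand":-1},{"x":0.0082,"y":-0.0502,"z":0,"ax":0,"ay":0,"az":0.019,"hand":-1},{"x":0.0102,"y":-0.0626,"z":0,"ax":0,"ay":0,"az":0.024,"hand":-1}])

```text
time_s: 17.6
eef_pos: [497.3, 104.8, 256.3]
ee_rot: [0.047, 0.706, 0.047, -0.706]
force: [-0.6, -0.2, -5.3]
grip_width: 0.24
```

>>> carry_out(targets=[{"x":0.0019,"y":-0.0122,"z":0,"ax":0,"ay":0,"az":0.005,"hand":-1},{"x":0.0038,"y":-0.024,"z":0,"ax":0,"ay":0,"az":0.009,"hand":-1},{"x":0.0057,"y":-0.0354,"z":0,"ax":0,"ay":0,"az":0.014,"hand":-1},{"x":0.0075,"y":-0.0463,"z":0,"ax":0,"ay":0,"az":0.018,"hand":-1},{"x":0.0091,"y":-0.0566,"z":0,"ax":0,"ay":0,"az":0.022,"hand":-1}])

```text
time_s: 18.23
eef_pos: [506.4, 48.4, 256.3]
ee_rot: [0.054, 0.705, 0.054, -0.705]
force: [-0.8, 0.5, -5.4]
grip_width: 0.243
```

>>> carry_out(targets=[{"x":0.0016,"y":-0.0096,"z":0,"ax":0,"ay":0,"az":0.003,"hand":-1},{"x":0.003,"y":-0.0185,"z":0,"ax":0,"ay":0,"az":0.007,"hand":-1},{"x":0.0043,"y":-0.0267,"z":0,"ax":0,"ay":0,"az":0.01,"hand":-1},{"x":0.0055,"y":-0.034,"z":0,"ax":0,"ay":0,"az":0.013,"hand":-1},{"x":0.0066,"y":-0.0404,"z":0,"ax":0,"ay":0,"az":0.015,"hand":-1}])

```text
time_s: 18.85
eef_pos: [512.9, 8.3, 256.3]
ee_rot: [0.06, 0.705, 0.06, -0.705]
force: [0.2, -0.1, -5.3]
grip_width: 0.242
```

>>> carry_out(targets=[{"x":0.0009,"y":-0.0057,"z":0,"ax":0,"ay":0,"az":0.002,"hand":-1},{"x":0.0016,"y":-0.0104,"z":0,"ax":0,"ay":0,"az":0.004,"hand":-1},{"x":0.0023,"y":-0.0143,"z":0,"ax":0,"ay":0,"az":0.006,"hand":-1},{"x":0.0028,"y":-0.0174,"z":0,"ax":0,"ay":0,"az":0.007,"hand":-1},{"x":0.0031,"y":-0.0197,"z":0,"ax":0,"ay":0,"az":0.008,"hand":-1}])

```text
time_s: 19.48
eef_pos: [516.0, -11.1, 256.3]
ee_rot: [0.062, 0.704, 0.062, -0.704]
force: [-0.1, 0.9, -5.4]
grip_width: 0.235
```

>>> carry_out(targets=[{"x":0.0003,"y":-0.0016,"z":0,"ax":0,"ay":0,"az":0,"hand":-1},{"x":0.0005,"y":-0.0027,"z":0,"ax":0,"ay":0,"az":0.001,"hand":-1},{"x":0.0006,"y":-0.0033,"z":0,"ax":0,"ay":0,"az":0.001,"hand":-1},{"x":0.0006,"y":-0.0035,"z":0,"ax":0,"ay":0,"az":0.001,"hand":-1}])

```text
time_s: 19.98
eef_pos: [516.6, -14.5, 256.3]
ee_rot: [0.063, 0.704, 0.063, -0.704]
force: [-0.2, -0.3, -5.1]
grip_width: 0.245
```

```bash
python3 - <<'E'
from h import *
look('q1',-2);look('q2',-2)
s,R=tool();T,o=trayframe(s,R);print(s['eef_pos'],o,T.round(4))
E
python3 seg.py .049 -.302 .115 45 | sed -n '1p;3p;5p;9p'
```

```text
q1 t 19.975 tilt -0.0 tau [ 0.024  0.393 -0.015] [('r', 401, 58, -2.4), ('l', 236, -73, 0.5)]
q2 t 20.025 tilt 0.0 tau [-0.069  0.365 -0.044] [('r', 401, 59, -2.4), ('l', 236, -72, 0.5)]
[516.55919128 -14.49577865 256.31093883] [589.40642764  -1.40014093 149.02126353] [[ 9.842e-01 -1.769e-01 -1.000e-04]
 [ 1.769e-01  9.842e-01 -0.000e+00]
 [ 1.000e-04  0.000e+00  1.000e+00]]
1 (0.0000 0.0000 0.000) (0.0000 -0.0002 0.000) (0.0001 -0.0008 0.000) (0.0003 -0.0018 0.001) (0.0006 -0.0035 0.001)
3 (0.0011 -0.0064 0.002) (0.0023 -0.0137 0.005) (0.0036 -0.0218 0.008) (0.0050 -0.0307 0.011) (0.0066 -0.0403 0.015)
5 (0.0020 -0.0124 0.004) (0.0041 -0.0249 0.009) (0.0061 -0.0375 0.014) (0.0082 -0.0500 0.019) (0.0102 -0.0624 0.023)
9 (0.0003 -0.0017 0.000) (0.0005 -0.0027 0.001) (0.0006 -0.0033 0.001) (0.0006 -0.0035 0.001) (0.0006 -0.0035 0.001)
```

The jar has not moved relative to the tray, so I'll repeat the same profile to get over the pan.

>>> carry_out(targets=[{"x":0,"y":-0.0002,"z":0,"ax":0,"ay":0,"az":0,"hand":-1},{"x":0.0001,"y":-0.0008,"z":0,"ax":0,"ay":0,"az":0,"hand":-1},{"x":0.0003,"y":-0.0019,"z":0,"ax":0,"ay":0,"az":0.001,"hand":-1},{"x":0.0006,"y":-0.0035,"z":0,"ax":0,"ay":0,"az":0.001,"hand":-1}])

```text
time_s: 20.58
eef_pos: [517.2, -18.1, 256.3]
ee_rot: [0.063, 0.704, 0.063, -0.704]
force: [1.4, -0.5, -5.4]
grip_width: 0.243
```

>>> carry_out(targets=[{"x":0.0003,"y":-0.0023,"z":0,"ax":0,"ay":0,"az":0.001,"hand":-1},{"x":0.0008,"y":-0.0054,"z":0,"ax":0,"ay":0,"az":0.002,"hand":-1},{"x":0.0015,"y":-0.0093,"z":0,"ax":0,"ay":0,"az":0.004,"hand":-1},{"x":0.0022,"y":-0.014,"z":0,"ax":0,"ay":0,"az":0.006,"hand":-1},{"x":0.0031,"y":-0.0197,"z":0,"ax":0,"ay":0,"az":0.008,"hand":-1}])

```text
time_s: 21.2
eef_pos: [520.3, -38.1, 256.3]
ee_rot: [0.066, 0.704, 0.066, -0.704]
force: [0.6, 0.2, -5.6]
grip_width: 0.241
```

>>> carry_out(targets=[{"x":0.0011,"y":-0.0064,"z":0,"ax":0,"ay":0,"az":0.002,"hand":-1},{"x":0.0023,"y":-0.0137,"z":0,"ax":0,"ay":0,"az":0.005,"hand":-1},{"x":0.0036,"y":-0.0219,"z":0,"ax":0,"ay":0,"az":0.008,"hand":-1},{"x":0.005,"y":-0.0308,"z":0,"ax":0,"ay":0,"az":0.012,"hand":-1},{"x":0.0066,"y":-0.0404,"z":0,"ax":0,"ay":0,"az":0.015,"hand":-1}])

```text
time_s: 21.82
eef_pos: [527.0, -78.8, 256.3]
ee_rot: [0.071, 0.704, 0.071, -0.703]
force: [-0.1, 0.9, -5.3]
grip_width: 0.241
```

>>> carry_out(targets=[{"x":0.0016,"y":-0.0103,"z":0,"ax":0,"ay":0,"az":0.004,"hand":-1},{"x":0.0034,"y":-0.0212,"z":0,"ax":0,"ay":0,"az":0.008,"hand":-1},{"x":0.0053,"y":-0.0326,"z":0,"ax":0,"ay":0,"az":0.013,"hand":-1},{"x":0.0072,"y":-0.0444,"z":0,"ax":0,"ay":0,"az":0.017,"hand":-1},{"x":0.0091,"y":-0.0566,"z":0,"ax":0,"ay":0,"az":0.022,"hand":-1}])

```text
time_s: 22.45
eef_pos: [536.1, -135.6, 256.3]
ee_rot: [0.079, 0.703, 0.079, -0.703]
force: [0.3, -0.1, -5.3]
grip_width: 0.246
```

>>> carry_out(targets=[{"x":0.002,"y":-0.0124,"z":0,"ax":0,"ay":0,"az":0.005,"hand":-1},{"x":0.0041,"y":-0.025,"z":0,"ax":0,"ay":0,"az":0.01,"hand":-1},{"x":0.0061,"y":-0.0376,"z":0,"ax":0,"ay":0,"az":0.014,"hand":-1},{"x":0.0082,"y":-0.0502,"z":0,"ax":0,"ay":0,"az":0.019,"hand":-1},{"x":0.0102,"y":-0.0626,"z":0,"ax":0,"ay":0,"az":0.024,"hand":-1}])

```text
time_s: 23.08
eef_pos: [546.3, -198.2, 256.3]
ee_rot: [0.087, 0.702, 0.088, -0.702]
force: [-0.4, 0.8, -5.4]
grip_width: 0.242
```

>>> carry_out(targets=[{"x":0.0019,"y":-0.0122,"z":0,"ax":0,"ay":0,"az":0.005,"hand":-1},{"x":0.0038,"y":-0.024,"z":0,"ax":0,"ay":0,"az":0.009,"hand":-1},{"x":0.0057,"y":-0.0354,"z":0,"ax":0,"ay":0,"az":0.014,"hand":-1},{"x":0.0075,"y":-0.0463,"z":0,"ax":0,"ay":0,"az":0.018,"hand":-1},{"x":0.0091,"y":-0.0566,"z":0,"ax":0,"ay":0,"az":0.022,"hand":-1}])

```text
time_s: 23.7
eef_pos: [555.4, -254.6, 256.3]
ee_rot: [0.095, 0.701, 0.095, -0.701]
force: [0.2, 0.3, -4.4]
grip_width: 0.241
```

>>> carry_out(targets=[{"x":0.0016,"y":-0.0096,"z":0,"ax":0,"ay":0,"az":0.003,"hand":-1},{"x":0.003,"y":-0.0185,"z":0,"ax":0,"ay":0,"az":0.007,"hand":-1},{"x":0.0043,"y":-0.0267,"z":0,"ax":0,"ay":0,"az":0.01,"hand":-1},{"x":0.0055,"y":-0.034,"z":0,"ax":0,"ay":0,"az":0.013,"hand":-1},{"x":0.0066,"y":-0.0404,"z":0,"ax":0,"ay":0,"az":0.015,"hand":-1}])

```text
time_s: 24.32
eef_pos: [561.9, -294.7, 256.3]
ee_rot: [0.1, 0.7, 0.1, -0.7]
force: [0.8, -0.5, -6.2]
grip_width: 0.246
```

>>> carry_out(targets=[{"x":0.0009,"y":-0.0057,"z":0,"ax":0,"ay":0,"az":0.002,"hand":-1},{"x":0.0016,"y":-0.0104,"z":0,"ax":0,"ay":0,"az":0.004,"hand":-1},{"x":0.0023,"y":-0.0143,"z":0,"ax":0,"ay":0,"az":0.006,"hand":-1},{"x":0.0028,"y":-0.0174,"z":0,"ax":0,"ay":0,"az":0.007,"hand":-1},{"x":0.0031,"y":-0.0197,"z":0,"ax":0,"ay":0,"az":0.008,"hand":-1}])

```text
time_s: 24.95
eef_pos: [565.0, -314.1, 256.3]
ee_rot: [0.103, 0.7, 0.103, -0.699]
force: [-0.2, 0.8, -5.2]
grip_width: 0.242
```

>>> carry_out(targets=[{"x":0.0003,"y":-0.0016,"z":0,"ax":0,"ay":0,"az":0,"hand":-1},{"x":0.0005,"y":-0.0026,"z":0,"ax":0,"ay":0,"az":0,"hand":-1},{"x":0.0006,"y":-0.003,"z":0,"ax":0,"ay":0,"az":0,"hand":-1},{"x":0.0006,"y":-0.003,"z":0,"ax":0,"ay":0,"az":0,"hand":-1}])

```text
time_s: 25.45
eef_pos: [565.6, -317.0, 256.3]
ee_rot: [0.103, 0.7, 0.103, -0.699]
force: [0.5, -0.1, -5.4]
grip_width: 0.24
```

```bash
python3 - <<'E'
from h import *
look('r1',-2);look('r2',-2)
s,R=tool();T,o=trayframe(s,R);print(s['eef_pos'],o,T.round(4),s['joints'].round(2))
im=viewer.capture('wrist');sc=viewer.capture('scene')
cv2.imwrite('pics/r3.png',np.vstack([im,cv2.resize(sc[150:350,100:420],(640,400))]));a=cv2.imread('pics/r3.png');cv2.imwrite('pics/r3.png',cv2.resize(a,None,fx=.75,fy=.75,interpolation=cv2.INTER_AREA))
ci=viewer.camera_info('wrist');cs=viewer.camera_info('scene')
yw=.293;ex=np.array([np.cos(yw),np.sin(yw)]);ey=np.array([-ex[1],ex[0]])
for a,b in((1,1),(1,-1),(-1,-1),(-1,1)):
    p=np.r_[np.array([636.4,-295.1])+110*a*ex+170*b*ey,75];print(a,b,'wrist*.75',(proj(ci,p)*.75).round(),'scene crop',((proj(cs,p)-[100,150])*1.5+[0,300]).round())
E
```

```text
r1 t 25.45 tilt -0.0001 tau [-0.01   0.345 -0.021] [('r', 400, 54, -1.8), ('l', 238, -72, -0.5)]
r2 t 25.5 tilt -0.0001 tau [-0.016  0.412 -0.067] [('r', 400, 55, -1.9), ('l', 237, -73, -0.0)]
[ 565.55522427 -316.9374044   256.33187568] [ 636.41443476 -295.56917858  149.03946582] [[ 9.574e-01 -2.887e-01 -1.000e-04]
 [ 2.887e-01  9.574e-01 -1.000e-04]
 [ 1.000e-04  0.000e+00  1.000e+00]] [-0.69  0.58  1.03  0.    1.53  0.59]
1 1 wrist*.75 [ 91. -23.] scene crop [320. 430.]
1 -1 wrist*.75 [385. -23.] scene crop [209. 514.]
-1 -1 wrist*.75 [366. 159.] scene crop [143. 460.]
-1 1 wrist*.75 [110. 159.] scene crop [253. 387.]
```

View pics/r3.png

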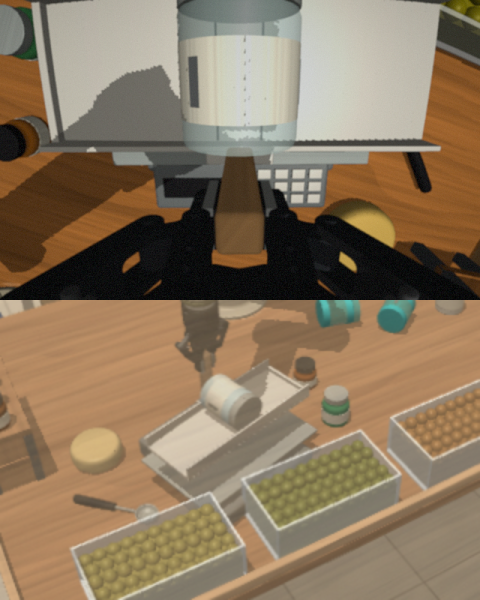

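The jar is still centred at about -1 mm. The pan's near edge shows at (113–368,160), against the predicted (110–366,159), so the tray is lined up over the pan. Lowering now.

>>> carry_out(targets=[{"x":0,"y":0,"z":-0.003,"ax":0,"ay":0,"az":0,"hand":-1},{"x":0,"y":0,"z":-0.009,"ax":0,"ay":0,"az":0,"hand":-1},{"x":0,"y":0,"z":-0.018,"ax":0,"ay":0,"az":0,"hand":-1},{"x":0,"y":0,"z":-0.028,"ax":0,"ay":0,"az":0,"hand":-1},{"x":0,"y":0,"z":-0.038,"ax":0,"ay":0,"az":0,"hand":-1}])

```text
time_s: 26.28
eef_pos: [565.5, -317.0, 217.3]
ee_rot: [-0.103, -0.699, -0.103, 0.7]
force: [0.4, 0.4, -5.2]
grip_width: 0.243
```

>>> carry_out(targets=[{"x":0,"y":0,"z":-0.01,"ax":0,"ay":0,"az":0,"hand":-1},{"x":0,"y":0,"z":-0.018,"ax":0,"ay":0,"az":0,"hand":-1},{"x":0,"y":0,"z":-0.024,"ax":0,"ay":0,"az":0,"hand":-1},{"x":0,"y":0,"z":-0.028,"ax":0,"ay":0,"az":0,"hand":-1},{"x":0,"y":0,"z":-0.03,"ax":0,"ay":0,"az":0,"hand":-1}])

```text
time_s: 26.9
eef_pos: [565.6, -317.0, 188.2]
ee_rot: [0.103, 0.7, 0.103, -0.699]
force: [-0.5, 0.3, -6.4]
grip_width: 0.242
```

```bash
python3 - <<'E'
from h import *
look('u1',-2);s,R=tool();print(s['eef_pos'],s['force'],s['wrist_torque'])
E
```

```text
u1 t 26.9 tilt -0.0001 tau [ 0.012  0.415 -0.008] [('r', 400, 55, -1.9), ('l', 238, -72, -0.6)]
[ 565.53832631 -317.01298782  188.05751945] [ 0.12447592  0.30228183 -5.69271404] [-0.17208769  0.40048808 -0.02380409]
```

Contact is expected near z ≈ 182, so I'll creep down.

>>> carry_out(targets=[{"x":0,"y":0,"z":-0.001,"ax":0,"ay":0,"az":0,"hand":-1},{"x":0,"y":0,"z":-0.002,"ax":0,"ay":0,"az":0,"hand":-1},{"x":0,"y":0,"z":-0.003,"ax":0,"ay":0,"az":0,"hand":-1},{"x":0,"y":0,"z":-0.004,"ax":0,"ay":0,"az":0,"hand":-1}])

```text
time_s: 27.45
eef_pos: [565.6, -317.0, 184.2]
ee_rot: [0.103, 0.7, 0.103, -0.7]
force: [-1.0, -0.3, -5.0]
grip_width: 0.246
```

>>> carry_out(targets=[{"x":0,"y":0,"z":-0.0005,"ax":0,"ay":0,"az":0,"hand":-1},{"x":0,"y":0,"z":-0.001,"ax":0,"ay":0,"az":0,"hand":-1},{"x":0,"y":0,"z":-0.001,"ax":0,"ay":0,"az":0,"hand":-1}])

```text
time_s: 27.82
eef_pos: [565.6, -317.0, 183.3]
ee_rot: [0.103, 0.7, 0.103, -0.7]
force: [0.1, -0.1, -5.8]
grip_width: 0.243
```

>>> carry_out(targets=[{"x":0,"y":0,"z":-0.0005,"ax":0,"ay":0,"az":0,"hand":-1},{"x":0,"y":0,"z":-0.001,"ax":0,"ay":0,"az":0,"hand":-1},{"x":0,"y":0,"z":-0.001,"ax":0,"ay":0,"az":0,"hand":-1}])

```text
time_s: 28.2
eef_pos: [565.6, -317.1, 182.7]
ee_rot: [0.103, 0.7, 0.103, -0.699]
force: [-1.5, -0.2, -2.7]
grip_width: 0.243
```

>>> carry_out(targets=[{"x":0,"y":0,"z":-0.0005,"ax":0,"ay":0,"az":0,"hand":-1},{"x":0,"y":0,"z":-0.0005,"ax":0,"ay":0,"az":0,"hand":-1}])

```text
time_s: 28.45
eef_pos: [565.6, -317.2, 182.4]
ee_rot: [0.103, 0.7, 0.103, -0.699]
force: [-3.2, -0.9, 1.6]
grip_width: 0.246
```

```bash
python3 - <<'E'
from h import *
look('x1',-2);look('x2',-2);s,R=tool();T,o=trayframe(s,R);print(o,s['force'],T.T@s['wrist_torque'])
E
```

```text
x1 t 28.45 tilt -0.0007 tau [0.362 0.359 0.098] [('r', 400, 55, -1.9), ('l', 236, -71, 0.5)]
x2 t 28.5 tilt -0.0007 tau [0.372 0.409 0.054] [('r', 400, 55, -1.9), ('l', 236, -71, 0.5)]
[ 636.51122088 -295.89477228   75.08437659] [-3.63824177  0.85715973  2.35999547] [0.38757771 0.40073548 0.0857771 ]
```

>>> carry_out(targets=[{"x":0,"y":0,"z":0,"ax":0,"ay":0,"az":0,"hand":-1},{"x":0,"y":0,"z":0,"ax":0,"ay":0,"az":0,"hand":-1},{"x":0,"y":0,"z":0,"ax":0,"ay":0,"az":0,"hand":-1}], grip_force=20)

```text
time_s: 28.92
eef_pos: [565.6, -317.2, 182.4]
ee_rot: [0.103, 0.7, 0.103, -0.699]
force: [-5.0, -0.4, 5.0]
grip_width: 0.245
```

```bash
python3 - <<'E'
from h import *
look('x3',-2);s,R=tool();T,o=trayframe(s,R);print(o,s['force'],s['grip_width'],T.T@s['wrist_torque'])
E
```

```text
x3 t 28.925 tilt -0.0008 tau [0.378 0.552 0.118] [('r', 400, 56, -1.9), ('l', 237, -70, -0.1)]
[ 636.5176284  -295.88732867   75.09466521] [-4.72317973  0.34388229  5.63521513] 0.24059792928528465 [0.39999555 0.54293446 0.0820828 ]
```

>>> carry_out(targets=[{"x":0,"y":0,"z":0,"ax":0,"ay":0,"az":0,"hand":-0.52},{"x":0,"y":0,"z":0,"ax":0,"ay":0,"az":0,"hand":-0.5},{"x":0,"y":0,"z":0,"ax":0,"ay":0,"az":0,"hand":-0.47},{"x":0,"y":0,"z":0,"ax":0,"ay":0,"az":0,"hand":-0.43},{"x":0,"y":0,"z":0,"ax":0,"ay":0,"az":0,"hand":-0.38}])

```text
time_s: 29.6
eef_pos: [565.7, -316.9, 181.5]
ee_rot: [0.103, 0.7, 0.103, -0.699]
force: [-0.8, -0.1, -0.1]
grip_width: 0.311
```

```bash
python3 - <<'E'
from h import *
look('x4',-2);look('x5',-2);s,R=tool();T,o=trayframe(s,R);print(o,s['force'],s['grip_width'],T.T@s['wrist_torque'])
E
```

```text
x4 t 29.6 tilt 0.0002 tau [-0.02   0.035  0.01 ] [('r', 401, 57, -2.4), ('l', 236, -70, 0.5)]
x5 t 29.65 tilt 0.0001 tau [-0.057  0.042 -0.019] [('r', 401, 57, -2.4), ('l', 236, -71, 0.5)]
[ 636.48783844 -295.58702098   74.35337817] [0.82837781 0.41703604 0.45953058] 0.30656159759379736 [0.04351745 0.02502793 0.01537584]
```

The tray is released with the jar still. I'll open further and go straight up; the post top sits at about 225 mm.

>>> carry_out(targets=[{"x":0,"y":0,"z":0,"ax":0,"ay":0,"az":0,"hand":0},{"x":0,"y":0,"z":0,"ax":0,"ay":0,"az":0,"hand":0.4},{"x":0,"y":0,"z":0,"ax":0,"ay":0,"az":0,"hand":0.6},{"x":0,"y":0,"z":0.005,"ax":0,"ay":0,"az":0,"hand":0.6},{"x":0,"y":0,"z":0.015,"ax":0,"ay":0,"az":0,"hand":0.6}])

```text
time_s: 30.32
eef_pos: [565.5, -317.0, 197.2]
ee_rot: [-0.103, -0.699, -0.103, 0.7]
force: [0.7, 0.5, 0.7]
grip_width: 0.8
```

>>> carry_out(targets=[{"x":0,"y":0,"z":0.02,"ax":0,"ay":0,"az":0,"hand":0.6},{"x":0,"y":0,"z":0.04,"ax":0,"ay":0,"az":0,"hand":0.6},{"x":0,"y":0,"z":0.06,"ax":0,"ay":0,"az":0,"hand":0.6},{"x":0,"y":0,"z":0.08,"ax":0,"ay":0,"az":0,"hand":0.6},{"x":0,"y":0,"z":0.09,"ax":0,"ay":0,"az":0,"hand":0.6}])

```text
time_s: 30.95
eef_pos: [565.7, -317.1, 288.6]
ee_rot: [0.104, 0.7, 0.103, -0.699]
force: [-0.4, 0.6, -0.8]
grip_width: 0.796
```

>>> carry_out(targets=[{"x":-0.03,"y":0.01,"z":0.02,"ax":0,"ay":0,"az":0,"hand":0.6},{"x":-0.06,"y":0.03,"z":0.03,"ax":0,"ay":0,"az":0,"hand":0.6},{"x":-0.08,"y":0.05,"z":0.03,"ax":0,"ay":0,"az":0,"hand":0.6},{"x":-0.08,"y":0.05,"z":0.03,"ax":0,"ay":0,"az":0,"hand":0.6}])

```text
time_s: 31.45
eef_pos: [484.9, -266.1, 317.7]
ee_rot: [0.104, 0.7, 0.103, -0.699]
force: [0.5, -0.8, 0.3]
grip_width: 0.799
```

```bash
python3 - <<'E'
from h import *
s,R=tool();print(s['time_s'],s['eef_pos'],s['force'])
ci=viewer.camera_info('wrist');im=viewer.capture('wrist');cs=viewer.camera_info('scene');sc=viewer.capture('scene');cv2.imwrite('pics/z_w.png',im)
cv2.imwrite('pics/z.png',cv2.resize(np.vstack([im,cv2.resize(sc[150:350,100:420],(640,400))]),None,fx=.75,fy=.75,interpolation=cv2.INTER_AREA))
yw=.293;T=np.array([[np.cos(yw),-np.sin(yw),0],[np.sin(yw),np.cos(yw),0],[0,0,1]])
f=lambda *p:(proj(ci,np.array([636.4,-295.3,75])+T@np.array(p,float))*.75).round()
print('post top',f(-74,0,150),'marks',f(-58,20,15.8),f(-58,-20,15.8),'jar limbs~',f(0,42,58),f(0,-42,58),'rail end',f(-67,180,36),f(-67,-180,36),'pan',f(-110,170,0),f(-110,-170,0))
E
```

```text
31.45 [ 484.91352285 -266.14806145  317.74400909] [ 0.46881068 -0.80005567  0.26971443]
post top [318.  84.] marks [276.  70.] [305.  70.] jar limbs~ [263.  18.] [334.  19.] rail end [156.  77.] [424.  79.] pan [172. 107.] [397. 108.]
```

View pics/z.png

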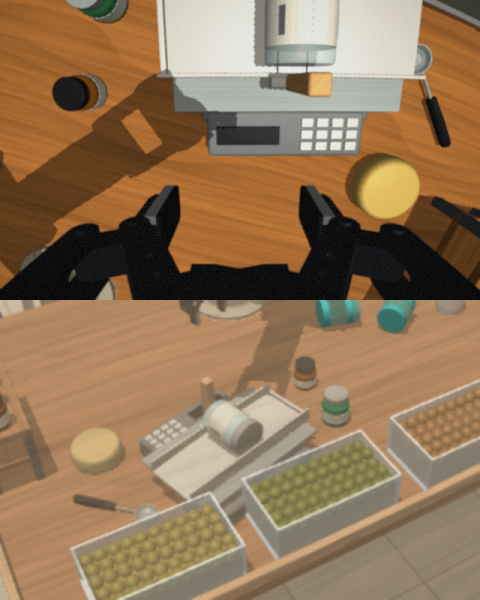

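The wrist view has the post top at (320,84), against the predicted (318,84), and the rail ends at columns 158 and 424, against 156 and 424. The pan edge also matches, and the jar sits between the marks. The gripper is clear and the bystanders look in place, so I'm handing in.

```bash
python3 -c "
from rig import finish_job
print(finish_job())"
```

```text
the job is handed in; nothing more can be done
None
```

The job is done and handed in at about 31.6 s of the 64 s; no verdict is reported. I lifted the tray by its handle to about 149 mm and tilted it in small camera-checked steps until the jar rolled from the stop to the middle. I held it there about 4.4 s, carried it to the scale in two smooth stages, lowered it slowly onto the pan and let go.

- **Jar:** it stayed at about y = -1 mm through the hold, carry, set-down and release. The final picture shows it still between the marks.
- **Tray:** by calculation its middle is within about 1 mm of my measured pan centre and its long axis matches the pan's. In the final view the post, rails and pan edge were within about 2–4 picture pixels (a few millimetres) of prediction.
- **Contact:** the load on the pan at set-down was about 10 N by the wrist sensor. The gripper is clear, and the bystanders look unmoved in the views, though I did not measure them.

Two things disagreed along the way. The first jar-edge detector failed mid-roll and I replaced it. One later reading was thrown off by the dark mark on the label, so I used the jar's other edge there. The two edges differ by about 2–3 mm, and I took off a fixed 2 mm offset found when the jar was at the stop.

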